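Tare the dispensing scale with the tablet jar on it

ROBOT

A 6-joint arm with a two-finger parallel gripper is mounted at the origin on a cart in front of the work surface, level with it; the furniture and walls round the work are solid. World frame = base frame: x ahead of the robot, y to its left, z up, the work surface at z = 0. Lengths are in m, angles in rad, forces in N, time in s.
With the tool pointing down it reaches from about 0.275 to 0.75 m from the base axis. Payload 10.2 kg.
Tool frame: the origin (TCP) lies at the very end of the fingers, on their centre line; the grasp point (between the pads) lies 19 mm behind it (r.grasp_offset is the distance from the TCP to the grasp point, in m); z points along the fingers, y is the direction in which the jaws open and shut (so a half turn about z gives the same grasp; the last joint's range is limited). The gripper opens to 85 mm and grips with 20 to 120 N. Pads are 22 mm wide; open, the fingers measure 114 mm over their backs; the gripper's body (76 mm by 85 mm) begins 54 mm behind the grasp point. The pads swing forward as they close: fully open they stand 13 mm farther back than shut.
Start: joints at [1.104, 0.313, 1.498, -0, 1.331, -0.223], TCP at [0.127, 0.509, 0.231] pointing down, gripper open.
Joint ranges: [-2.94, 2.94], [-0.97, 2.17], [0.19, 2.56], [-1.23, 4.37], [0.02, 3.11], [-2.88, 2.88]. Speed limits (rad/s): [2.39, 2.39, 3.01, 3.14, 3.14, 3.14].

INTERFACE

Orientations are given as a rotation vector (axis times angle).
In Python, from workcell import monitor, cams, r gives the robot as it stands. The module is installed in compiled form; this text tells all that it offers.
- The arm moves only by the shell command python3 -m creep 'ROWS' [FORCE]. ROWS is text: rows parted by semicolons, each of 7 numbers parted by spaces: the closure in counts, from 0 (fully open) to 255 (shut), then the shift along the tool's x, y, z in m, then the turn, a rotation vector about the tool's x, y, z in rad. In form: jaw dx dy dz wx wy wz; .... A call has 1 to 8 rows; each row is the pose to reach, as a shift and turn from the pose measured when the call began, along the tool's axes at that moment; what a row does not reach only later rows make up. A row lasts 1/10 s, in which the tool goes at most 50 mm and 8.59 degrees, less where a joint would pass 70% of its speed; a pose out of reach is approached as far as the arm can. A call with a gripper value outside its range is refused whole. The fingers move at their own pace and stop on an object; FORCE is the grip in N (left out, the last holds). Time passes only in rows, so rows that repeat a pose let the fingers close. It gives the time, the measured TCP pose, the force and the opening at its end, in the units of the state.
- monitor.get_state(): the state, without advancing time (a new reading comes with each control period).
- cams.grab_frame(name): name is "scene" or "top" or "wrist"; returns the picture (420x560x3 uint8, red, green, blue); there is no depth.
- cams.calibration(name): a dict with "fovy" (degrees; the focal length in pixels is half the picture's height over the tangent of half this angle, whatever the lens; pixels are square), "cx", "cy" (the principal point, pixels), "R" (3x3) and "t" (3): a world point X has camera coordinates R X + t; the wrist camera has in their place "tool_from_camera" (4x4, takes a point from camera to tool coordinates, whose origin is the TCP and whose axes are the flange's). Camera axes: x right, y down, z forward; pixel columns grow to the right and rows downward; lengths in m; the calibration is good to about 2 mm. The wrist camera is an equidistant fisheye: a pixel r from the principal point sees the ray r / f radians off the axis. A picture is of the moment at which its call begins: read the wrist's pose just before it. calibration takes no time and is no camera call.
- r.finish_job(): hands the job in, once; it reports no verdict.
The state is a dict: "time_s": time; "qpos": joint angles; "qd": joint speeds; "joint_efforts": joint torques, N m; "tcp_pos": TCP position; "tool_rot": TCP orientation; "wrist_force": force on the tool from outside, world axes, zero at the start; "torque": the same for the moment, N m; "opening": finger opening in m.
Only numpy, scipy, OpenCV 4.12 (cv2) and the standard library are available. Lean on these libraries where they do the work, as an engineer would, in place of code of your own. Each camera call takes 0.05 s, during which the arm holds its last target.

TASK

Tablets are to be weighed out of the tablet jar (the wide, straight-sided jar with the broad lid), so take it out of the crowded steel tray and set it down gently, upright, in the middle of the scale's round platter, without knocking over the other containers. Then tare the scale with the jar on it: turn the ribbed bezel round the sloping dial until the tip of its wedge-shaped zero mark stands at the tip of the pointer, so that it reads zero, and let go, leaving the jar standing on the platter.

Things in the scene. Friction and masses are not known exactly. Their poses are not given: they have to be found in the camera images.
- tablet_jar: the tablet jar: straight round body 48 mm across with a ribbed round lid 50 mm across and 18 mm high, 76 mm tall over all, the widest container in the tray; origin at the centre of its underside, z up through the lid. Weight unknown, about 90 to 160 g. The lid is screwed tight: it may be gripped by body or lid.
- big_vial: large injection vial with a crimped cap, 46 mm across, 85 mm tall, taller and narrower than the jar; stands in the tray; origin at the centre of its underside, z up
- dropper: slim dropper bottle with a narrow cap, 30 mm across, 78 mm tall; stands in the tray; origin at the centre of its underside, z up
- mid_vial: injection vial with a crimped cap, 30 mm across, 60 mm tall; stands in the tray; origin at the centre of its underside, z up
- small_vial: smallest injection vial, 20 mm across, 42 mm tall; stands near the middle of the tray; origin at the centre of its underside, z up
- tray: fixed shallow steel tray, 180 mm (its x) by 120 mm (its y), walls 28 mm high and 4 mm thick, floor 4 mm thick; origin under its centre. The five containers stand upright on its floor, the jar, the big vial, the dropper and the mid vial in any order near its corners (about 55 mm along x and 28 mm along y from the centre)
- scale: fixed top-pan spring scale, white housing 180 mm long (its x), 124 mm wide (its y), 74 mm high, origin under its centre on the worktop, front with the dial facing its own -x, towards the robot. The housing's front slope rises to the rear at 28 degrees from level; the steel platter stands over its rear half.
- pan_top (a point): centre of the platter's flat top: round, 100 mm across, 95 mm above the worktop when empty (47 mm behind the scale's origin along the scale's x). It rides on a spring and sinks up to 13 mm under load; it turns with the scale only.
- dial_center (a point): centre of the dial on the housing's front slope, 43 mm before the scale's origin, 49 mm above the worktop (axes as scale). The dial's axis, square to the slope, leans 28 degrees from vertical towards the front (-x). Along it the ribbed black bezel stands from 1 to 16 mm above the slope, 66 mm across; grip it across the rim, the slope beside it is bare.
- bezel_ring (a joint): turn of the bezel and the white dial card in it (rad), positive clockwise as seen when facing the dial; at 0 the zero mark is at the top of the dial (up the slope). Turns without end, with friction of about 0.05 N m, and stays where it is left.
- pointer_needle (a joint): angle of the pointer (rad), positive clockwise as seen when facing the dial, 0 = up the slope when the platter is empty; the load on the platter turns it clockwise, a full turn for about 400 g. The pointer is under the bezel's rim and cannot be touched.
- zero_mark (a point): inner tip of the black wedge-shaped zero mark on the dial card, 19.5 mm from the dial's axis; it turns with the bezel
- pointer_tip (a point): tip of the pointer, 19.5 mm from the dial's axis; it meets the tip of the zero mark when the scale reads zero
- pan: the platter itself: round steel plate 100 mm across, 4.5 mm thick; origin 21 mm below the centre of its top

How it is judged:
By the outcome, as a careful person would: the job done as asked, in the order asked, and still so for the second after the job is handed in, with the robot touching nothing.
It also fails if it takes over 54 s, if anything falls off the work surface, if the arm or the gripper's body presses on something with over 40 N, if the wrist force passes 120 N, or if a joint passes its speed limit or range.

## Working session

There is one attempt and no reset: what is moved stays moved. The work goes in short steps, Python scripts to look and compute and a shell command to move; the robot and the scene stay as the last step left them, time stands still between calls to the robot, and variables do not carry over. Pictures are saved under pics/ and viewed, and the job is handed in when it is done.

```bash
mkdir -p pics; ls; python3 - <<'E'
from workcell import monitor,cams,r
import cv2
s=monitor.get_state();print(s, r.grasp_offset)
for n in("scene","top","wrist"):
    c=cams.calibration(n);print(n,c)
    cv2.imwrite(f"pics/a_{n}.png",cams.grab_frame(n)[:,:,::-1])
E
```

```text
pics
{'time_s': 0.0, 'qpos': array([ 1.10360791e+00,  3.13431901e-01,  1.49846747e+00,  7.58448701e-07,
        1.33102818e+00, -2.23405733e-01]), 'qd': array([ 5.42525417e-04, -5.34332829e-05, -8.40275850e-04, -1.14926799e-04,
        2.46066100e-04,  1.37232512e-03]), 'joint_efforts': array([-1.16574470e-04, -4.12274122e+01, -2.59734803e+01, -2.06426766e-04,
        4.22125391e-03,  3.04745720e-05]), 'tcp_pos': array([0.12660905, 0.50922044, 0.23073291]), 'tool_rot': array([-3.81930596e-01, -3.11783361e+00,  1.97240555e-03]), 'wrist_force': array([ 1.10999441,  0.24927483, -0.97769306]), 'torque': array([-0.01264953, -0.00920661, -0.011319  ]), 'opening': 0.08563353426417258} 0.0187
scene {'fovy': 48.68064749703072, 'cx': 280.8135488659882, 'cy': 206.64811443333565, 'R': array([[-0.85929775, -0.5110448 , -0.02099016],
       [-0.20944205,  0.38901387, -0.89710771],
       [ 0.46662769, -0.76648642, -0.44131301]]), 't': array([0.328213  , 0.28544391, 0.41609187])}
top {'fovy': 46.382433205248674, 'cx': 277.0666738173381, 'cy': 206.5223241917974, 'R': array([[-0.13022872, -0.99146976, -0.00530973],
       [-0.97003687,  0.12851773, -0.20618356],
       [ 0.20510716, -0.02170039, -0.97849893]]), 't': array([-0.22527516,  0.5718515 ,  0.82889809])}
wrist {'fovy': 65.70646984690485, 'cx': 279.1732429898535, 'cy': 211.51471273503395, 'tool_from_camera': array([[ 1.62265208e-03, -9.51895853e-01, -3.06417446e-01,
         7.83333645e-02],
       [ 9.99998681e-01,  1.56659286e-03,  4.28881226e-04,
         7.44508607e-05],
       [ 7.17811230e-05, -3.06417738e-01,  9.51897140e-01,
        -1.43055641e-01],
       [ 0.00000000e+00,  0.00000000e+00,  0.00000000e+00,
         1.00000000e+00]])}
```

View pics/a_scene.png

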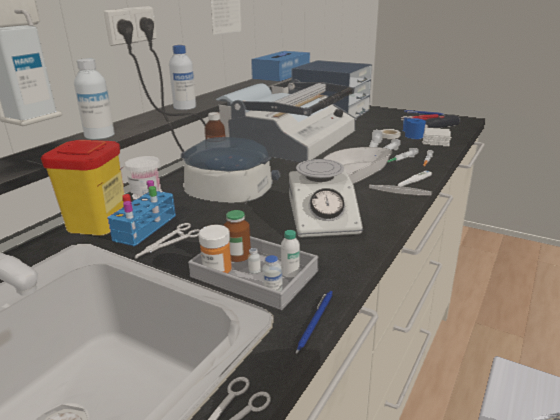

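View pics/a_top.png

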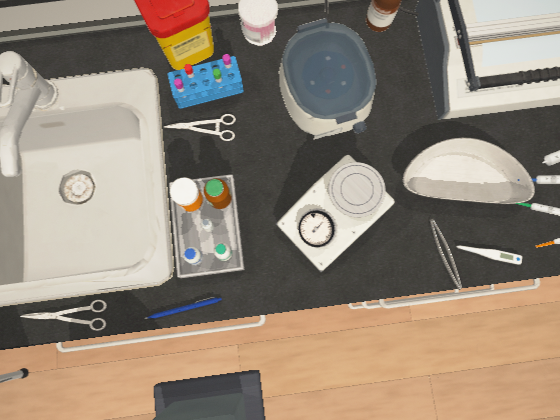

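View pics/a_wrist.png

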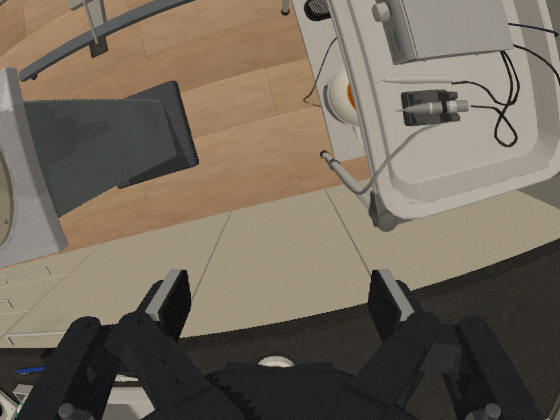

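Scene: the jar (white lid, orange body) is at scene (214,245) and top (185,191). The big vial (green cap) is beside it at top (216,192), and the dial is at top (316,228).

```bash
cat > h.py <<'E'
import numpy as np, cv2
from scipy.spatial.transform import Rotation as Ro
from workcell import monitor,cams,r
def K(c): return 210/np.tan(np.radians(c["fovy"])/2)
def ray(n,px,st=None):
    c=cams.calibration(n);f=K(c);d=np.array([px[0]-c["cx"],px[1]-c["cy"]])
    if n!="wrist":
        v=np.array([d[0]/f,d[1]/f,1]);R=c["R"];return -R.T@c["t"],R.T@v
    rr=np.hypot(*d);th=rr/f;v=np.array([*(d/max(rr,1e-9)*np.sin(th)),np.cos(th)])
    T=c["tool_from_camera"];Rt=Ro.from_rotvec(st["tool_rot"]).as_matrix()
    return st["tcp_pos"]+Rt@T[:3,3],Rt@T[:3,:3]@v
def onz(n,px,z,st=None):
    o,v=ray(n,px,st);return o+v*(z-o[2])/v[2]
def onplane(n,px,p,nn,st=None):
    o,v=ray(n,px,st);return o+v*((p-o)@nn)/(v@nn)
def proj(n,X,st=None):
    c=cams.calibration(n);f=K(c)
    if n!="wrist":
        q=c["R"]@X+c["t"];return np.array([c["cx"],c["cy"]])+f*q[:2]/q[2]
    T=c["tool_from_camera"];Rt=Ro.from_rotvec(st["tool_rot"]).as_matrix()
    q=T[:3,:3].T@(Rt.T@(X-st["tcp_pos"])-T[:3,3]);th=np.arctan2(np.hypot(*q[:2]),q[2])
    return np.array([c["cx"],c["cy"]])+f*th*q[:2]/np.hypot(*q[:2])
E
python3 - <<'E'
from h import *
im=cv2.imread("pics/a_top.png")
cv2.imwrite("pics/b1.png",cv2.resize(im[160:290,150:410],None,fx=3,fy=3,interpolation=cv2.INTER_CUBIC))
im=cv2.imread("pics/a_scene.png")
cv2.imwrite("pics/b2.png",cv2.resize(im[150:310,180:380],None,fx=3.7,fy=3.7,interpolation=cv2.INTER_CUBIC))
E
```

```text
(no output)
```

View pics/b1.png

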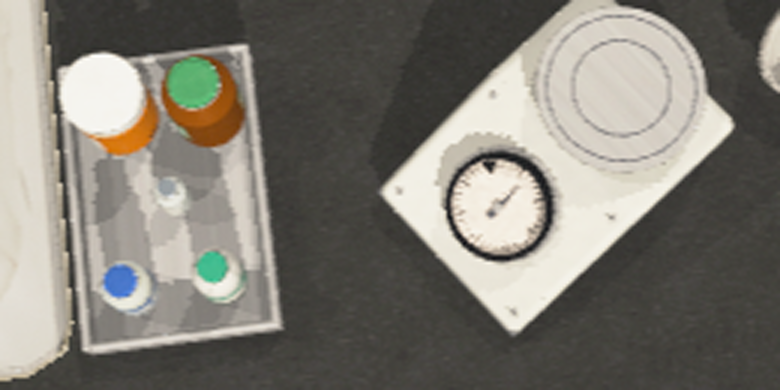

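View pics/b2.png

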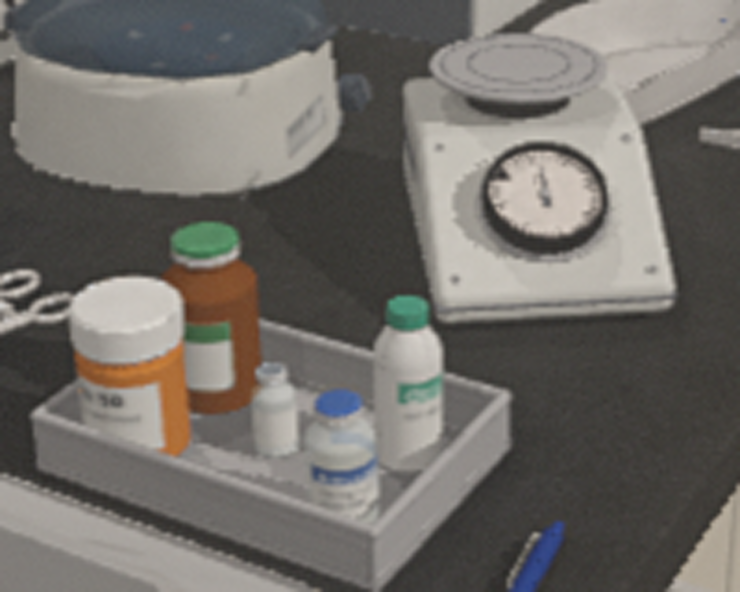

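```bash
python3 - <<'E'
from h import *
np.set_printoptions(precision=4,suppress=True)
T=lambda x,y:(x/3+150-.33,y/3+160-.33)
S=lambda x,y:(x/3.7+180-.36,y/3.7+150-.36)
im=cv2.imread("pics/a_top.png");hsv=cv2.cvtColor(im,cv2.COLOR_BGR2HSV)
m=((hsv[...,1]<30)&(hsv[...,2]>200)).astype(np.uint8);m[:, :168]=0;m[:,205:]=0;m[:170]=0;m[215:]=0
n,l,s,c=cv2.connectedComponentsWithStats(m);i=1+s[1:,4].argmax();print("lid",s[i],c[i])
print("jar lid",onz("top",c[i],.08), onz("top",T(103,94),.08))
for nm,p,z in [("bigvial",T(194,83),.089),("small",T(167,190),.046),("blue(mid?)",T(121,281),.064),("green",T(212,267),.082)]:
    print(nm,onz("top",p,z))
for p in [(65,67),(247,47),(280,327),(88,350)]: print("tray",onz("top",T(*p),.028))
print("platter",onz("top",T(622,88),.095)); print("dial glass approx",onz("top",T(499,205),.062))
for p in [(382,192),(515,333),(733,125)]: print("hous",onz("top",T(*p),.012))
# scene checks
print("jar lid sc",onz("scene",S(128,303),.08),"bigcap",onz("scene",S(207,238),.089),"blue",onz("scene",S(339,402),.064),"green",onz("scene",S(407,305),.082),"platter",onz("scene",S(518,67),.095),"dial",onz("scene",S(546,195),.062))
E
```

```text
lid [170 178  28  27 600] [183.28 190.9 ]
jar lid [ 0.5832 -0.1357  0.08  ] [ 0.5829 -0.137   0.08  ]
bigvial [ 0.58   -0.1922  0.089 ]
small [ 0.5269 -0.1645  0.046 ]
blue(mid?) [ 0.4728 -0.1345  0.064 ]
green [ 0.4716 -0.1904  0.082 ]
tray [ 0.6175 -0.106   0.028 ]
tray [ 0.6153 -0.2217  0.028 ]
tray [ 0.4371 -0.222   0.028 ]
tray [ 0.4385 -0.1046  0.028 ]
platter [ 0.5426 -0.4399  0.095 ]
dial glass approx [ 0.4888 -0.362   0.062 ]
hous [ 0.5144 -0.2947  0.012 ]
hous [ 0.4158 -0.3648  0.012 ]
hous [ 0.528 -0.522  0.012]
jar lid sc [ 0.5838 -0.1311  0.08  ] bigcap [ 0.5791 -0.1848  0.089 ] blue [ 0.4739 -0.1287  0.064 ] green [ 0.4736 -0.1851  0.082 ] platter [ 0.5417 -0.4289  0.095 ] dial [ 0.4859 -0.3502  0.062 ]
```

```bash
cat >> h.py <<'E'
def rows(p,Rt,st=None):
    st=st or monitor.get_state();R0=Ro.from_rotvec(st["tool_rot"])
    d=R0.inv().apply(np.array(p)-st["tcp_pos"]);w=(R0.inv()*Rt).as_rotvec()
    return np.round(np.r_[d,w],4)
def down(yawx):  # tool z down, tool x at yaw
    x=np.array([np.cos(yawx),np.sin(yawx),0]);z=np.array([0,0,-1.]);return Ro.from_matrix(np.c_[x,np.cross(z,x),z])
E
python3 - <<'E'
from h import *
np.set_printoptions(precision=4,suppress=True)
st=monitor.get_state();M=Ro.from_rotvec(st["tool_rot"]).as_matrix();print(M)
yaw=np.arctan2(M[1,0],M[0,0]);print("yaw x",yaw,"q1",st["qpos"][0],"q6",st["qpos"][5])
for y in(np.pi/2,-np.pi/2):print(y,rows([.583,-.1365,.2],down(y)), rows([.527,-.1635,.3],down(y)))
print("faucet",onz("top",(50,95),.15),onz("top",(15,150),.15))
E
```

```text
[[-0.9704  0.2414 -0.0004]
 [ 0.2414  0.9704 -0.0008]
 [ 0.0002 -0.0009 -1.    ]]
yaw x 2.8978131944009022 q1 1.1036009757546246 q6 -0.22341424179078578
1.5707963267948966 [-0.5987 -0.5166  0.0312 -0.0009  0.0004  1.327 ] [-0.5509 -0.5564 -0.0687 -0.0009  0.0004  1.327 ]
-1.5707963267948966 [-0.5987 -0.5166  0.0312 -0.0004 -0.0009 -1.8146] [-0.5509 -0.5564 -0.0687 -0.0004 -0.0009 -1.8146]
faucet [0.7623 0.063  0.15  ] [0.6712 0.1244 0.15  ]
```

```bash
python3 -m creep '0 -0.599 -0.517 0 0 0 1.327;0 -0.599 -0.517 0 0 0 1.327;0 -0.599 -0.517 0 0 0 1.327;0 -0.599 -0.517 0 0 0 1.327;0 -0.599 -0.517 0 0 0 1.327;0 -0.599 -0.517 0 0 0 1.327;0 -0.599 -0.517 0 0 0 1.327;0 -0.599 -0.517 0 0 0 1.327' 40
python3 - <<'E'
from h import *
np.set_printoptions(precision=4,suppress=True)
print(rows([.583,-.1365,.23],down(np.pi/2)),monitor.get_state()["qpos"])
E
```

```text
time_s: 0.95
tcp_pos: [0.3581, 0.1808, 0.2314]
tool_rot: [2.083, 2.351, -0.001]
wrist_force: [-0.3, 0.9, -0.2]
opening: 0.0857
[-0.3421  0.185   0.0016 -0.0001  0.0007  0.1208] [ 0.1739  0.0346  1.8322 -0.0007  1.2749  0.0534]
```

```bash
python3 -m creep '0 -0.342 0.185 0 0 0 0.121;0 -0.342 0.185 0 0 0 0.121;0 -0.342 0.185 0 0 0 0.121;0 -0.342 0.185 0 0 0 0.121;0 -0.342 0.185 0 0 0 0.121;0 -0.342 0.185 0 0 0 0.121;0 -0.342 0.185 0 0 0 0.121;0 -0.342 0.185 0 0 0 0.121' 40
python3 -m creep '0 0 0 0 0 0 0;0 0 0 0 0 0 0'
python3 - <<'E'
from h import *
np.set_printoptions(precision=4,suppress=True)
st=monitor.get_state();print(st["tcp_pos"],st["tool_rot"],st["qd"])
im=cams.grab_frame("wrist");cv2.imwrite("pics/c1.png",im[:,:,::-1])
print(rows([.583,-.1365,.2],down(np.pi/2)))
for n,X in [("jar",[.583,-.1365,.08]),("big",[.58,-.192,.089]),("small",[.527,-.1645,.046]),("plat",[.5426,-.44,.095])]:print(n,proj("wrist",np.array(X),st))
E
```

```text
time_s: 1.75
tcp_pos: [0.5838, -0.1388, 0.231]
tool_rot: [-2.223, -2.22, 0.001]
wrist_force: [-0.2, 0.3, 0.5]
opening: 0.0853
time_s: 1.95
tcp_pos: [0.5836, -0.1392, 0.23]
tool_rot: [-2.223, -2.218, 0.002]
wrist_force: [-0.4, 0.8, 0.0]
opening: 0.0858
[ 0.5836 -0.1392  0.23  ] [-2.2228 -2.2176  0.002 ] [ 0.0312 -0.0398  0.0323  0.0001 -0.0002  0.0041]
[ 0.0018 -0.0004  0.0306 -0.0015 -0.0002 -0.0013]
jar [278.5558 192.5669]
big [275.4593 251.0056]
small [226.2406 210.1303]
plat [249.1404 414.4813]
```

View pics/c1.png

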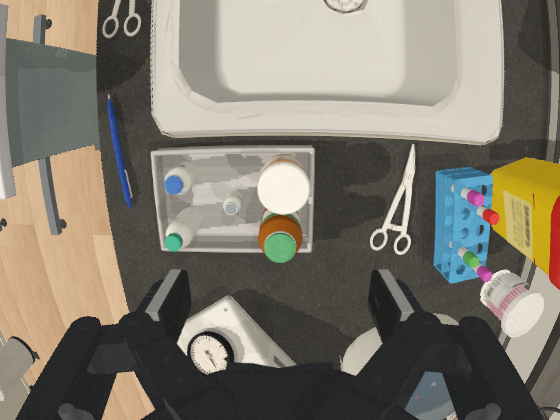

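```bash
python3 - <<'E'
from h import *
np.set_printoptions(precision=4,suppress=True)
st=dict(tcp_pos=np.array([.5836,-.1392,.23]),tool_rot=np.array([-2.2228,-2.2176,.002]))
im=cv2.imread("pics/c1.png");hsv=cv2.cvtColor(im,cv2.COLOR_BGR2HSV)
m=((hsv[...,1]<40)&(hsv[...,2]>215)).astype(np.uint8);m[:,:250]=0;m[:,320:]=0;m[:148]=0;m[225:]=0
n,l,s,c=cv2.connectedComponentsWithStats(m);i=1+s[1:,4].argmax();print(s[i],c[i])
print("lid",onz("wrist",c[i],.08,st),onz("wrist",(284,187),.08,st))
print("big",onz("wrist",(280,247),.089,st),"small",onz("wrist",(230,207),.046,st),"blue",onz("wrist",(174,185),.064,st),"green",onz("wrist",(174,242),.082,st))
for p in [(152,150),(314,148),(312,250),(163,250)]:print(onz("wrist",p,.028,st))
E
```

```text
[ 257  163   52   51 2026] [282.7216 188.6002]
lid [ 0.5868 -0.1327  0.08  ] [ 0.588  -0.1312  0.08  ]
big [ 0.5843 -0.1878  0.089 ] small [ 0.5312 -0.161   0.046 ] blue [ 0.4771 -0.1321  0.064 ] green [ 0.4772 -0.1869  0.082 ]
[ 0.4409 -0.0995  0.028 ]
[ 0.6205 -0.1007  0.028 ]
[ 0.6217 -0.2191  0.028 ]
[ 0.4413 -0.2213  0.028 ]
```

The wrist view puts the jar lid at px (283,189), the big vial at (280,247) and the small vial at (230,207). The three cameras agree to about 4 mm: jar ≈ (0.585, -0.133). I'll go lower and look again.

```bash
python3 -m creep '0 0.006 0.001 0.05 0 0 0;0 0.006 0.001 0.1 0 0 0;0 0.006 0.001 0.125 0 0 0;0 0.006 0.001 0.125 0 0 0;0 0.006 0.001 0.125 0 0 0'
python3 - <<'E'
from h import *
np.set_printoptions(precision=4,suppress=True)
st=monitor.get_state();print(st["tcp_pos"],st["tool_rot"],st["qd"])
im=cams.grab_frame("wrist");cv2.imwrite("pics/c2.png",im[:,:,::-1])
im=im[:,:,::-1].copy();hsv=cv2.cvtColor(im,cv2.COLOR_BGR2HSV)
m=((hsv[...,1]<40)&(hsv[...,2]>215)).astype(np.uint8);m[:,:200]=0;m[:,360:]=0
n,l,s,c=cv2.connectedComponentsWithStats(m)
for i in range(1,n):
    if s[i,4]>800:print(s[i],c[i],onz("wrist",c[i],.08,st))
for n,X in [("jar",[.585,-.133,.08])]:print(n,proj("wrist",np.array(X),st))
E
```

```text
time_s: 2.5
tcp_pos: [0.5846, -0.1316, 0.1072]
tool_rot: [2.221, 2.221, -0.001]
wrist_force: [-0.6, 0.1, 1.0]
opening: 0.0854
[ 0.5846 -0.1316  0.1072] [ 2.2215  2.221  -0.0005] [-0.0044 -0.0224 -0.0319  0.001  -0.     -0.0013]
[ 242  219   81   69 3334] [275.8365 257.6647] [ 0.5832 -0.1359  0.08  ]
jar [278.9869 253.1031]
```

View pics/c2.png

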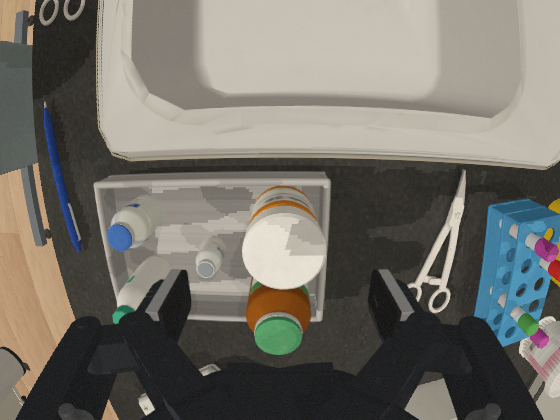

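```bash
python3 - <<'E'
from h import *
np.set_printoptions(precision=4,suppress=True)
st=monitor.get_state();print(onz("wrist",(284,247),.08,st), rows([.587,-.131,.047],down(np.pi/2)))
E
python3 -m creep '0 0.001 0.0025 0.02 0 0 0;0 0.001 0.0025 0.04 0 0 0;0 0.001 0.0025 0.06 0 0 0;0 0.001 0.0025 0.06 0 0 0;0 0.001 0.0025 0.06 0 0 0'
```

```text
[ 0.5884 -0.1299  0.08  ] [ 0.0011  0.0018  0.061   0.0017  0.0012 -0.0004]
time_s: 3.05
tcp_pos: [0.5886, -0.1313, 0.05]
tool_rot: [2.219, 2.218, 0.002]
wrist_force: [0.5, 0.0, -0.4]
opening: 0.0856
```

```bash
python3 -m creep '60 0 0 0.002 0 0 0;90 0 0 0.002 0 0 0;110 0 0 0.002 0 0 0;130 0 0 0.002 0 0 0;150 0 0 0.002 0 0 0;255 0 0 0.002 0 0 0;255 0 0 0.002 0 0 0;255 0 0 0.002 0 0 0' 35
python3 - <<'E'
from h import *
cv2.imwrite("pics/d1.png",cams.grab_frame("wrist")[:,:,::-1])
print(monitor.get_state()["opening"])
E
```

```text
time_s: 3.85
tcp_pos: [0.589, -0.1315, 0.0492]
tool_rot: [2.217, 2.217, 0.003]
wrist_force: [-1.7, 1.3, 6.3]
opening: 0.049
0.0484964470057655
```

View pics/d1.png

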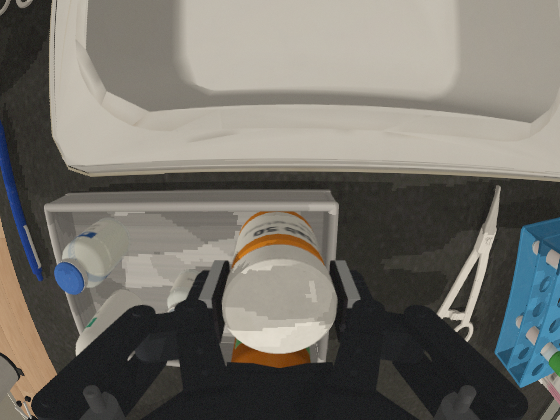

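Gripped at 49 mm opening, with the lid centred between the pads at px (280,300). Lifting now.

```bash
python3 -m creep '255 0 0 -0.005 0 0 0;255 0 0 -0.015 0 0 0;255 0 0 -0.035 0 0 0;255 0 0 -0.065 0 0 0;255 0 0 -0.1 0 0 0;255 0 0 -0.14 0 0 0;255 0 0 -0.16 0 0 0;255 0 0 -0.16 0 0 0'
python3 - <<'E'
from h import *
st=monitor.get_state();print(st["tcp_pos"],st["tool_rot"],st["wrist_force"])
cv2.imwrite("pics/e1.png",cams.grab_frame("scene")[:,:,::-1])
E
```

```text
time_s: 4.7
tcp_pos: [0.5891, -0.1314, 0.2131]
tool_rot: [2.213, 2.213, 0.007]
wrist_force: [0.2, -0.3, -1.4]
opening: 0.0486
[ 0.58911661 -0.1313707   0.21308036] [2.21293718 2.21276024 0.00658001] [ 0.213348   -0.28965813 -1.36726   ]
```

View pics/e1.png

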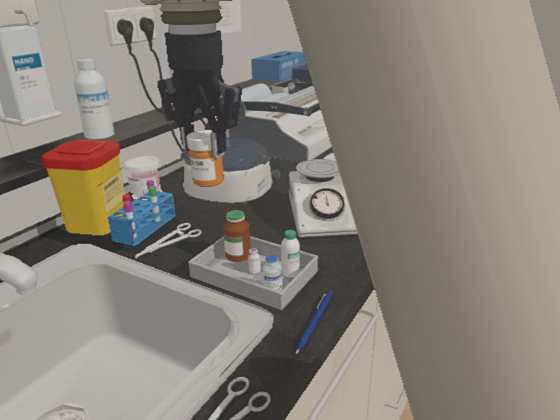

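```bash
python3 - <<'E'
from h import *
print(rows([.515,-.50,.235],down(np.pi/2)))
E
```

```text
[-3.69e-01 -7.31e-02 -2.37e-02  7.70e-03  3.90e-03 -1.00e-04]
```

```bash
python3 -m creep '255 -0.025 -0.005 -0.01 0 0 0;255 -0.07 -0.015 -0.02 0 0 0;255 -0.115 -0.024 -0.024 0 0 0;255 -0.16 -0.033 -0.024 0 0 0;255 -0.205 -0.042 -0.024 0 0 0;255 -0.25 -0.05 -0.024 0 0 0;255 -0.295 -0.06 -0.024 0 0 0;255 -0.33 -0.067 -0.024 0 0 0'
python3 -m creep '255 -0.02 -0.004 0 0 0 0;255 -0.03 -0.006 0 0 0 0;255 -0.03 -0.006 0 0 0 0;255 -0.03 -0.006 0 0 0 0'
python3 - <<'E'
from h import *
np.set_printoptions(precision=4,suppress=True)
st=monitor.get_state();print(st["tcp_pos"],st["tool_rot"],st["qd"])
cv2.imwrite("pics/f1.png",cams.grab_frame("wrist")[:,:,::-1])
cv2.imwrite("pics/f2.png",cams.grab_frame("top")[:,:,::-1])
print(proj("wrist",np.array([.546,-.433,.095]),st))
E
```

```text
time_s: 5.55
tcp_pos: [0.5196, -0.4631, 0.2328]
tool_rot: [2.22, 2.216, 0.004]
wrist_force: [-0.2, -0.5, -1.0]
opening: 0.0484
time_s: 5.95
tcp_pos: [0.5141, -0.492, 0.2323]
tool_rot: [2.219, 2.218, 0.005]
wrist_force: [0.0, 0.6, -1.5]
opening: 0.0486
[ 0.5141 -0.492   0.2323] [2.2194 2.2181 0.0052] [ 0.0141 -0.0151 -0.     -0.001  -0.0003 -0.0011]
[315.2213 133.1629]
```

View pics/f1.png

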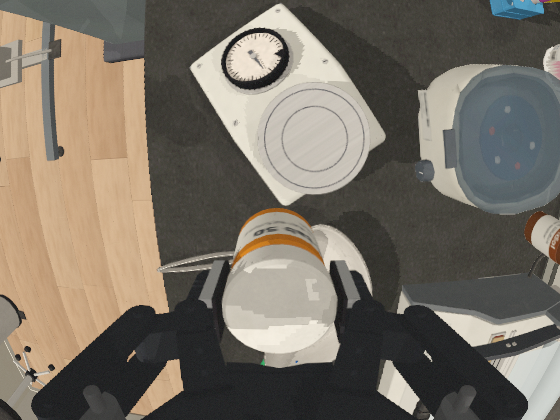

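View pics/f2.png

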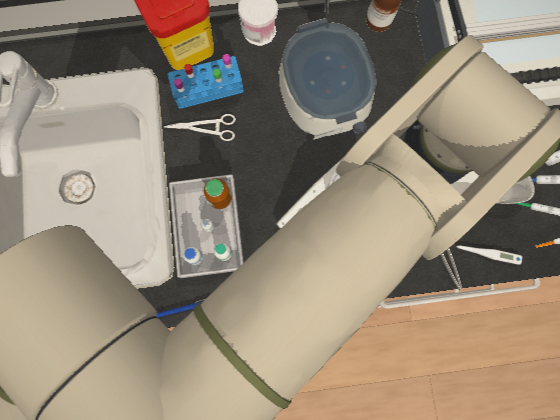

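```bash
python3 - <<'E'
from h import *
np.set_printoptions(precision=4,suppress=True)
st=dict(tcp_pos=np.array([.5141,-.492,.2323]),tool_rot=np.array([2.2194,2.2181,.0052]))
rim=[onz("wrist",p,.095,st) for p in [(257,137),(370,138),(315,82),(313,195)]]
print(np.array(rim));c=(rim[0]+rim[1]+rim[2]+rim[3])/4;print("platter",c, onz("wrist",(315,139),.095,st),np.linalg.norm(rim[0]-rim[1]),np.linalg.norm(rim[2]-rim[3]))
print("inner ring", onz("wrist",(315,139),.095,st))
for p in [(190,68),(276,5),(385,138),(290,206)]:print(onz("wrist",p,.02,st))
for yaw in np.radians([-54,-55,-56]):
    ux=np.array([np.cos(yaw),np.sin(yaw),0]);ax=np.array([0,0,np.cos(np.radians(28))])-ux*np.sin(np.radians(28))
    D=c+np.array([0,0,-.046])-.09*ux;D[2]=.049
    q=onplane("wrist",(257,58.5),D+.016*ax,ax,st)
    print("dial base pred",D,"rim centre pred",D+.016*ax,"meas",q)
E
```

```text
[[ 0.496  -0.4366  0.095 ]
 [ 0.595  -0.4358  0.095 ]
 [ 0.5453 -0.3887  0.095 ]
 [ 0.5454 -0.4883  0.095 ]]
platter [ 0.5454 -0.4373  0.095 ] [ 0.5459 -0.4381  0.095 ] 0.09903325400161402 0.09962716877257696
inner ring [ 0.5459 -0.4381  0.095 ]
[ 0.4179 -0.3635  0.02  ]
[ 0.5117 -0.2946  0.02  ]
[ 0.6345 -0.441   0.02  ]
[ 0.5277 -0.5215  0.02  ]
dial base pred [ 0.4925 -0.3645  0.049 ] rim centre pred [ 0.4881 -0.3584  0.0631] meas [ 0.4945 -0.364   0.0675]
dial base pred [ 0.4938 -0.3636  0.049 ] rim centre pred [ 0.4895 -0.3574  0.0631] meas [ 0.4945 -0.364   0.0675]
dial base pred [ 0.4951 -0.3627  0.049 ] rim centre pred [ 0.4909 -0.3565  0.0631] meas [ 0.4945 -0.364   0.0675]
```

```bash
python3 - <<'E'
from h import *
st=dict(tcp_pos=np.zeros(3),tool_rot=np.zeros(3))
for p in [(0,0,-.031),(-.025,0,-.031),(.025,0,-.031),(0,.025,-.031),(0,-.025,-.031),(.003,0,-.031)]:print(p,proj("wrist",np.array(p),st))
im=cv2.imread("pics/f1.png");cv2.imwrite("pics/f3.png",cv2.resize(im[190:380,190:370],None,fx=3,fy=3,interpolation=cv2.INTER_CUBIC))
st=monitor.get_state();print(rows([.5455,-.4375,.16],down(np.pi/2)))
E
```

```text
(0, 0, -0.031) [277.72279544 309.30207968]
(-0.025, 0, -0.031) [277.76166069 352.9259693 ]
(0.025, 0, -0.031) [277.70007236 255.60668435]
(0, 0.025, -0.031) [337.33594913 308.41544273]
(0, -0.025, -0.031) [218.22093785 308.03645723]
(0.003, 0, -0.031) [277.71896352 303.40878264]
[0.0544 0.0308 0.0732 0.0056 0.0013 0.    ]
```

View pics/f3.png

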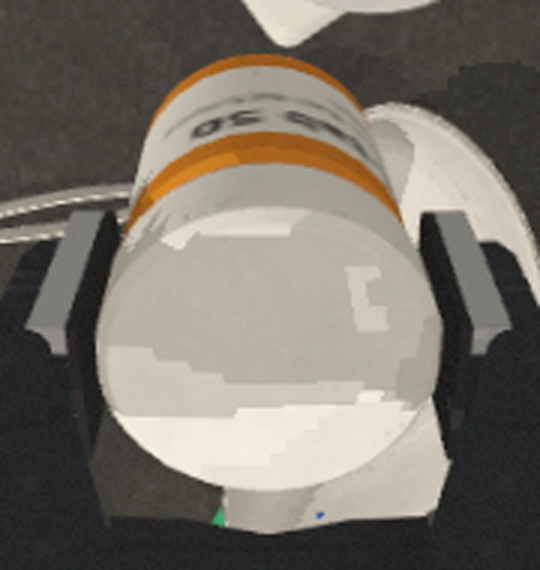

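```bash
python3 -m creep '255 0.03 0.017 0.02 0.005 0 0;255 0.054 0.031 0.045 0.005 0 0;255 0.0545 0.031 0.07 0.005 0 0;255 0.0545 0.031 0.08 0.005 0 0;255 0.0545 0.031 0.084 0.005 0 0;255 0.0545 0.031 0.084 0.005 0 0;255 0.0545 0.031 0.084 0.005 0 0'
python3 - <<'E'
from h import *
np.set_printoptions(precision=4,suppress=True)
st=monitor.get_state();print(st["tcp_pos"],rows([.5455,-.4375,.137],down(np.pi/2)))
cv2.imwrite("pics/g1.png",cams.grab_frame("scene")[:,:,::-1])
cv2.imwrite("pics/g2.png",cams.grab_frame("wrist")[:,:,::-1])
E
```

```text
time_s: 6.75
tcp_pos: [0.5459, -0.4381, 0.1506]
tool_rot: [2.22, 2.218, -0.001]
wrist_force: [-0.3, 0.3, -1.2]
opening: 0.0487
[ 0.5459 -0.4381  0.1506] [ 0.0006 -0.0004  0.0136  0.002   0.003  -0.0005]
```

View pics/g1.png

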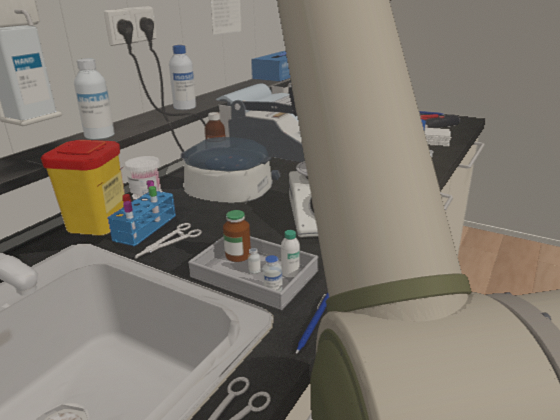

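View pics/g2.png

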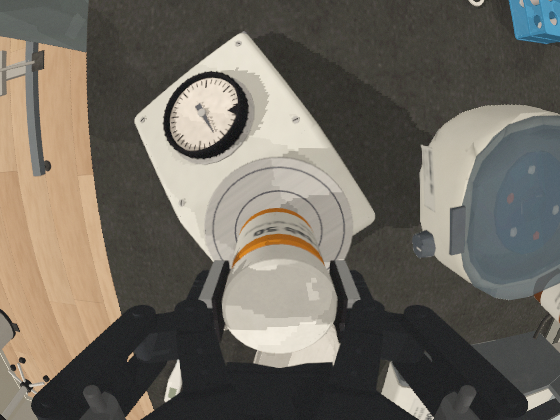

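```bash
python3 -m creep '255 0 0 0.004 0.002 0.002 0;255 0 0 0.007 0.002 0.002 0;255 0 0 0.009 0.002 0.002 0;255 0 0 0.0105 0.002 0.002 0;255 0 0 0.012 0.002 0.002 0;255 0 0 0.0125 0.002 0.002 0;255 0 0 0.0125 0.002 0.002 0;255 0 0 0.0125 0.002 0.002 0'
python3 - <<'E'
from h import *
np.set_printoptions(precision=4,suppress=True)
st=monitor.get_state();print(st["tcp_pos"],st["wrist_force"])
im=cams.grab_frame("wrist")[:,:,::-1];cv2.imwrite("pics/h1.png",im)
cv2.imwrite("pics/h2.png",cv2.resize(im[50:240,130:370],None,fx=3,fy=3,interpolation=cv2.INTER_CUBIC))
E
```

```text
time_s: 7.65
tcp_pos: [0.5459, -0.438, 0.138]
tool_rot: [2.222, 2.221, -0.001]
wrist_force: [0.2, 0.4, 0.2]
opening: 0.0488
[ 0.5459 -0.438   0.138 ] [0.2175 0.3891 0.2484]
```

View pics/h2.png

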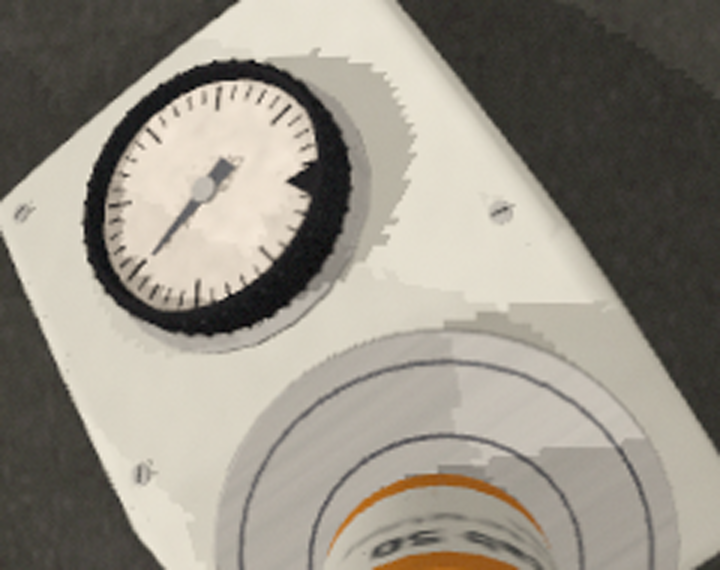

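The pointer has swung to (150,255) in the crop, so the platter is taking load. I'll go down a bit more and release.

```bash
python3 -m creep '255 0 0 0.001 0 0 0;255 0 0 0.0015 0 0 0;255 0 0 0.0015 0 0 0;170 0 0 0.0015 0 0 0;120 0 0 0.0015 0 0 0;60 0 0 0.0015 0 0 0;0 0 0 0.0015 0 0 0;0 0 0 0.0015 0 0 0'
python3 - <<'E'
from h import *
np.set_printoptions(precision=4,suppress=True)
st=monitor.get_state();print(st["tcp_pos"],st["wrist_force"],st["opening"])
im=cams.grab_frame("wrist")[:,:,::-1];cv2.imwrite("pics/i1.png",im)
E
```

```text
time_s: 8.5
tcp_pos: [0.5459, -0.438, 0.1365]
tool_rot: [2.222, 2.221, -0.001]
wrist_force: [0.4, -0.0, -0.3]
opening: 0.0849
[ 0.5459 -0.438   0.1365] [ 0.3719 -0.006  -0.2886] 0.0848867641341477
```

View pics/i1.png

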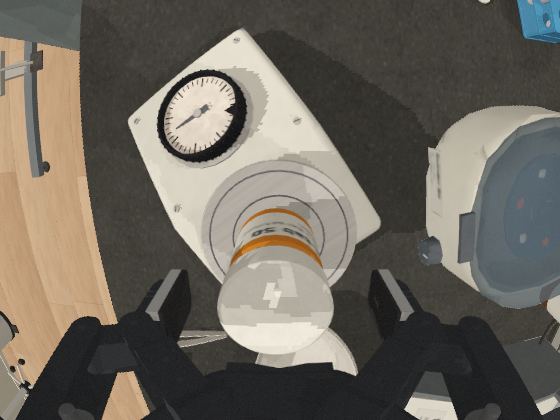

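Jar stands upright on the platter, centred in the rings, gripper open. Lifting clear.

```bash
python3 -m creep '0 0 0 -0.01 0 0 0;0 0 0 -0.03 0 0 0;0 0 0 -0.06 0 0 0;0 0 0 -0.1 0 0 0;0 0 0 -0.12 0 0 0;0 0 0 -0.12 0 0 0;0 0 0 -0.12 0 0 0'
python3 - <<'E'
from h import *
np.set_printoptions(precision=4,suppress=True)
st=monitor.get_state();print(repr(st["tcp_pos"]),repr(st["tool_rot"]),st["qd"])
im=cams.grab_frame("wrist")[:,:,::-1];cv2.imwrite("pics/j1.png",im)
cv2.imwrite("pics/j2.png",cv2.resize(im[70:290,180:400],None,fx=2.7,fy=2.7,interpolation=cv2.INTER_CUBIC))
E
```

```text
time_s: 9.25
tcp_pos: [0.5458, -0.4378, 0.2562]
tool_rot: [2.222, 2.221, -0.001]
wrist_force: [0.3, -0.1, -0.8]
opening: 0.0852
array([ 0.5458, -0.4378,  0.2562]) array([ 2.2218,  2.2207, -0.001 ]) [-0.      0.0225  0.0311  0.0002 -0.0049 -0.0011]
```

View pics/j1.png

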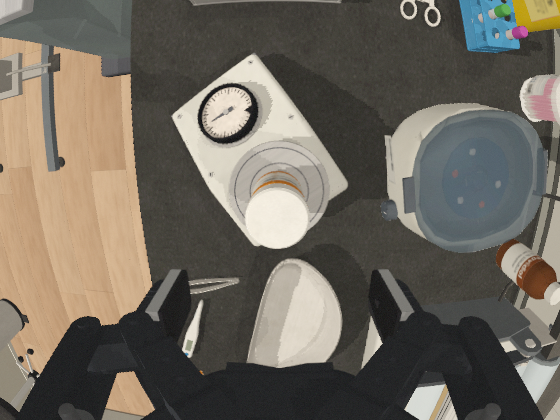

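View pics/j2.png

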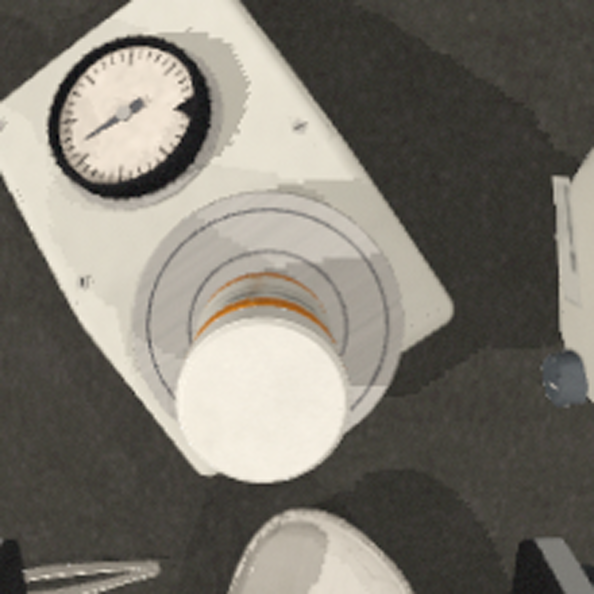

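```bash
cat >> h.py <<'E'
YAW=np.radians(-54.6);C28,S28=np.cos(np.radians(28)),np.sin(np.radians(28))
UX=np.array([np.cos(YAW),np.sin(YAW),0]);UY=np.array([-np.sin(YAW),np.cos(YAW),0])
AX=C28*np.array([0,0,1.])-S28*UX; UP=C28*UX+S28*np.array([0,0,1.])
D=np.array([.4934,-.3641,.049])
RT=-UY  # right side when facing dial (up = UP): right = UP x AX
def dang(n,px,h,st=None,D0=None):
    D0=D if D0 is None else D0
    q=onplane(n,px,D0+h*AX,AX,st)-D0
    return np.degrees(np.arctan2(q@RT,q@UP)), np.hypot(q@RT,q@UP)*1e3,(q@RT*1e3,q@UP*1e3)
def tool(phi): # tool y at clockwise angle phi (rad) from RT... facing the dial
    y=np.cos(phi)*RT-np.sin(phi)*UP; z=-AX; x=np.cross(y,z)
    return Ro.from_matrix(np.c_[x,y,z])
E
python3 - <<'E'
from h import *
np.set_printoptions(precision=4,suppress=True)
print(np.cross(UP,AX),RT)
st=monitor.get_state();F=lambda x,y:(x/2.7+180-.31,y/2.7+70-.31)
for nm,p in [("pivot",(125,112)),("tip",(84,138)),("zero",(174,108))]:print(nm,[dang("wrist",F(*p),h,st) for h in(.008,.012)])
print("rim L R T B",[dang("wrist",F(*p),.016,st)[2] for p in [(48,122),(211,100),(135,35),(118,199)]])
print("screws",[dang("wrist",F(*p),0,st)[2] for p in [(299,126),(85,282)]])
for ph in np.radians([-60,0,60,120,180]):
    print(np.degrees(ph),rows(D+.06*AX,tool(ph)))
E
```

```text
[-0.8151 -0.5793  0.    ] [-0.8151 -0.5793 -0.    ]
pivot [(np.float64(173.9822492307954), np.float64(2.734363124510328), (np.float64(0.28666125232646605), np.float64(-2.7192953173747982))), (np.float64(-102.19816183865105), np.float64(0.3694836998247733), (np.float64(-0.3611417456968064), np.float64(-0.07806948156140417)))]
tip [(np.float64(103.55914973970648), np.float64(20.182686938399783), (np.float64(19.620163224939475), np.float64(-4.731812240588783))), (np.float64(96.29307538335908), np.float64(18.817180622975087), (np.float64(18.703792251584048), np.float64(-2.0626298764571485)))]
zero [(np.float64(-60.49552666657949), np.float64(18.97091010349797), (np.float64(-16.510710266025566), np.float64(9.343012183785243))), (np.float64(-55.078349319885746), np.float64(20.64207865289427), (np.float64(-16.925175503203608), np.float64(11.81667657584102)))]
rim L R T B [(np.float64(27.030968303386704), np.float64(-16.215395496937255)), (np.float64(-30.295526394363335), np.float64(20.92012482188822)), (np.float64(-20.524550880202405), np.float64(-24.196131741959178)), (np.float64(18.44082499285322), np.float64(31.47831125343109))]
screws [(np.float64(-50.917397666548034), np.float64(42.60649125737278)), (np.float64(50.26338457739093), np.float64(43.03317486293033))]
-59.99999999999999 [ 0.0964 -0.0683  0.1534 -0.5247 -0.1134  1.4443]
0.0 [ 0.0964 -0.0683  0.1534 -0.6148  0.1975  2.4592]
59.99999999999999 [ 0.0964 -0.0683  0.1534  0.454  -0.5008 -2.6404]
119.99999999999999 [ 0.0964 -0.0683  0.1534  0.1163 -0.5382 -1.6285]
180.0 [ 0.0964 -0.0683  0.1534 -0.1523 -0.4741 -0.6055]
```

```bash
python3 - <<'E'
from h import *
np.set_printoptions(precision=4,suppress=True)
for ph in np.radians([-130]):
    print(np.degrees(ph),rows(D+.14*AX,tool(ph)))
E
```

```text
-130.0 [ 0.1271 -0.0902  0.0828 -0.334  -0.3606  0.2494]
```

```bash
python3 -m creep '0 0.032 -0.022 0.02 -0.08 -0.09 0.06;0 0.064 -0.045 0.041 -0.17 -0.18 0.125;0 0.096 -0.068 0.062 -0.25 -0.27 0.187;0 0.127 -0.09 0.083 -0.334 -0.361 0.249;0 0.127 -0.09 0.083 -0.334 -0.361 0.249;0 0.127 -0.09 0.083 -0.334 -0.361 0.249;0 0.127 -0.09 0.083 -0.334 -0.361 0.249'
python3 - <<'E'
from h import *
np.set_printoptions(precision=4,suppress=True)
st=monitor.get_state();print(st["qpos"],rows(D+.14*AX,tool(np.radians(-130))))
print(rows(D+.06*AX,tool(np.radians(-130))))
im=cams.grab_frame("wrist")[:,:,::-1];cv2.imwrite("pics/k1.png",im)
E
```

```text
time_s: 10.0
tcp_pos: [0.4541, -0.3084, 0.1704]
tool_rot: [2.101, 1.627, -0.027]
wrist_force: [1.0, -0.6, 1.0]
opening: 0.0851
[-0.7697  0.2277  1.8669 -0.1575  0.5748 -0.4048] [-0.0022  0.0023 -0.0008 -0.0032 -0.0022  0.0017]
[-0.0024  0.0025  0.0792 -0.0032 -0.0022  0.0017]
```

View pics/k1.png

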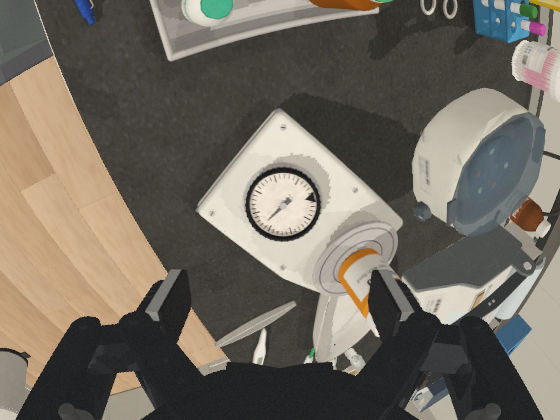

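```bash
python3 - <<'E'
from h import *
np.set_printoptions(precision=3,suppress=True)
st=monitor.get_state()
im=cv2.imread("pics/k1.png");g=cv2.cvtColor(im,cv2.COLOR_BGR2GRAY);m=(g<60).astype(np.uint8)
mm=np.zeros_like(m);mm[155:250,235:330]=m[155:250,235:330]
n,l,s,c=cv2.connectedComponentsWithStats(mm)
i=1+s[1:,4].argmax();print(s[i]);cn=max(cv2.findContours((l==i).astype(np.uint8),0,cv2.CHAIN_APPROX_NONE)[0],key=len)
P=np.array([dang("wrist",p[0],.013,st)[2] for p in cn]);c2,rad=cv2.minEnclosingCircle(P.astype(np.float32));print("rim",c2,rad,P.mean(0))
cv2.imwrite("pics/k2.png",cv2.resize(im[155:250,235:330],None,fx=6,fy=6,interpolation=cv2.INTER_CUBIC))
E
```

```text
[245 167  76  74 828]
rim (-0.9079011678695679, 4.10383415222168) 33.24220657348633 [-1.203  3.589]
```

View pics/k2.png

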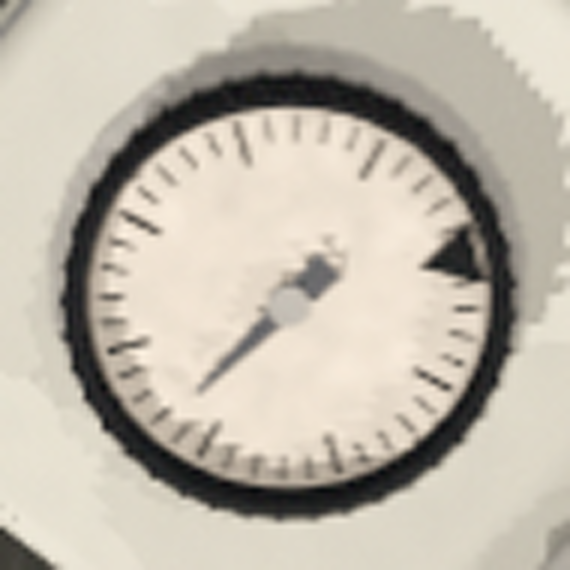

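```bash
sed -i 's/^D=np.array.*/D=np.array([.4934,-.3641,.049])-.001*(-UY)+.003*UP/' h.py; python3 - <<'E'
from h import *
np.set_printoptions(precision=4,suppress=True)
print(D,rows(D+.055*AX,tool(np.radians(-130))))
E
```

```text
[ 0.4957 -0.3657  0.0504] [-0.0013  0.0027  0.0847 -0.     -0.      0.001 ]
```

```bash
python3 -m creep '0 -0.001 0.003 0.03 0 0 0;0 -0.001 0.003 0.06 0 0 0;0 -0.001 0.003 0.085 0 0 0;0 -0.001 0.003 0.085 0 0 0;0 -0.001 0.003 0.085 0 0 0'
python3 - <<'E'
from h import *
np.set_printoptions(precision=4,suppress=True)
st=monitor.get_state();print(repr(st["tcp_pos"]),repr(st["tool_rot"]),rows(D+.055*AX,tool(np.radians(-130))))
im=cams.grab_frame("wrist")[:,:,::-1];cv2.imwrite("pics/l1.png",im)
E
```

```text
time_s: 10.55
tcp_pos: [0.4819, -0.3455, 0.0994]
tool_rot: [2.098, 1.623, -0.027]
wrist_force: [-0.7, -0.1, -0.4]
opening: 0.0857
array([ 0.4819, -0.3455,  0.0994]) array([ 2.0981,  1.6227, -0.027 ]) [ 0.0006 -0.0013 -0.0002  0.0005  0.0006  0.0007]
```

View pics/l1.png

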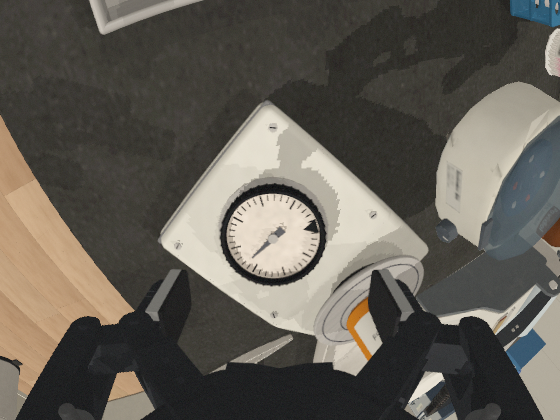

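```bash
cat >> h.py <<'E'
def rim(fn,st,box,h=.013,thr=60):
    im=cv2.imread(fn);g=cv2.cvtColor(im,cv2.COLOR_BGR2GRAY);m=(g<thr).astype(np.uint8)
    mm=np.zeros_like(m);x0,x1,y0,y1=box;mm[y0:y1,x0:x1]=m[y0:y1,x0:x1]
    n,l,s,c=cv2.connectedComponentsWithStats(mm);i=1+s[1:,4].argmax()
    cn=max(cv2.findContours((l==i).astype(np.uint8),0,cv2.CHAIN_APPROX_NONE)[0],key=len)
    P=np.array([dang("wrist",p[0],h,st)[2] for p in cn]);c2,rad=cv2.minEnclosingCircle(P.astype(np.float32));return s[i],c2,rad,P.mean(0)
E
python3 - <<'E'
from h import *
np.set_printoptions(precision=4,suppress=True)
st=monitor.get_state()
for h in (.01,.016):
    o=rim("pics/l1.png",st,(212,332,178,292),h);print(o)
Dn=D+.001*(o[1][0]*RT+o[1][1]*UP)
print(rows(Dn+.055*AX,tool(np.radians(-130))))
T=lambda X:proj("wrist",X,st)
print("screws",[dang("wrist",p,0,st)[2] for p in [(373,215),(273,315),(273,128),(179,245)]])
E
```

```text
(array([ 220,  183,  106,  103, 2007], dtype=int32), (0.46746960282325745, -1.2091994285583496), 34.799381256103516, array([ 0.312 , -2.1534]))
(array([ 220,  183,  106,  103, 2007], dtype=int32), (-1.5070264339447021, -2.7302911281585693), 33.689422607421875, array([-1.6575, -3.6444]))
[ 0.0036 -0.0026  0.0004  0.0015  0.0011  0.0008]
screws [(np.float64(-50.49922533699541), np.float64(41.58906262065171)), (np.float64(52.35369214810993), np.float64(41.19560249601523)), (np.float64(-50.43719819896874), np.float64(-44.42424972395645)), (np.float64(50.594220125310386), np.float64(-44.44038629454824))]
```

```bash
python3 -m creep '0 0.002 -0.0025 0.02 0 0 0;0 0.002 -0.0025 0.04 0 0 0;30 0.002 -0.0025 0.05 0 0 0;30 0.002 -0.0025 0.055 0 0 0;30 0.002 -0.0025 0.055 0 0 0;30 0.002 -0.0025 0.055 0 0 0' 20
python3 - <<'E'
from h import *
np.set_printoptions(precision=4,suppress=True)
st=monitor.get_state();print(repr(st["tcp_pos"]),repr(st["tool_rot"]),rows(D,tool(np.radians(-130))))
im=cams.grab_frame("wrist")[:,:,::-1];cv2.imwrite("pics/m1.png",im)
E
```

```text
time_s: 11.2
tcp_pos: [0.4954, -0.3643, 0.051]
tool_rot: [2.096, 1.622, -0.027]
wrist_force: [-0.1, 0.1, -0.0]
opening: 0.0754
array([ 0.4954, -0.3643,  0.051 ]) array([ 2.0962,  1.6215, -0.0265]) [-0.001   0.0004  0.0011  0.0025  0.0017  0.0007]
```

View pics/m1.png

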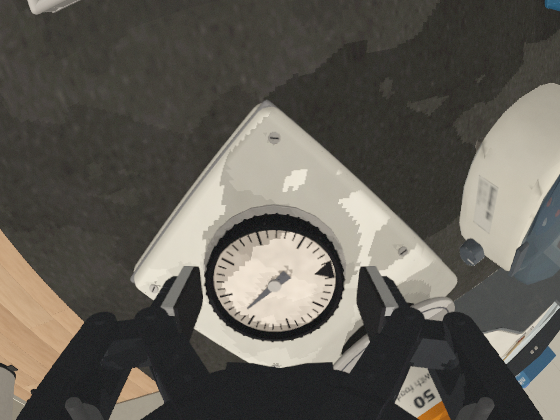

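```bash
python3 - <<'E'
from h import *
np.set_printoptions(precision=1,suppress=True)
z=dict(tcp_pos=np.zeros(3),tool_rot=np.zeros(3))
for p in [(0,0,0),(0,0,-.008),(0,0,-.014),(.033,0,-.014),(-.033,0,-.014),(0,.033,-.014),(0,-.033,-.014)]:print(p,proj("wrist",np.array(p),z))
st=monitor.get_state();D2=st["tcp_pos"]
for h in(.012,.016):print(rim("pics/m1.png",st,(203,347,200,345),h))
E
```

```text
(0, 0, 0) [277.6 274.2]
(0, 0, -0.008) [277.5 282.2]
(0, 0, -0.014) [277.4 288.7]
(0.033, 0, -0.014) [277.4 221.4]
(-0.033, 0, -0.014) [277.5 342.6]
(0, 0.033, -0.014) [348.1 287.8]
(0, -0.033, -0.014) [206.9 287.3]
(array([ 205,  213,  140,  129, 3935], dtype=int32), (-0.11977426707744598, -2.2271406650543213), 35.220306396484375, array([-1.1, -3.5]))
(array([ 205,  213,  140,  129, 3935], dtype=int32), (-1.9816261529922485, -3.7248847484588623), 34.151519775390625, array([-3. , -4.9]))
```

```bash
python3 -m creep '30 0.0025 -0.0015 0 0 0 0;30 0.0025 -0.0015 0.002 0 0 0;30 0.0025 -0.0015 0.004 0 0 0;30 0.0025 -0.0015 0.004 0 0 0;30 0.0025 -0.0015 0.004 0 0 0' 20
python3 - <<'E'
from h import *
np.set_printoptions(precision=4,suppress=True)
st=monitor.get_state();print(repr(st["tcp_pos"]),st["wrist_force"],repr(st["tool_rot"]),rows(D,tool(np.radians(-130))))
im=cams.grab_frame("wrist")[:,:,::-1];cv2.imwrite("pics/m2.png",im)
cv2.imwrite("pics/m3.png",cv2.resize(im[190:380,140:410],None,fx=2.8,fy=2.8,interpolation=cv2.INTER_CUBIC))
E
```

```text
time_s: 11.75
tcp_pos: [0.4959, -0.3633, 0.0461]
tool_rot: [2.096, 1.622, -0.027]
wrist_force: [0.2, -0.0, -0.1]
opening: 0.0752
array([ 0.4959, -0.3633,  0.0461]) [ 0.1587 -0.0227 -0.0813] array([ 2.0961,  1.6217, -0.0265]) [-0.0035  0.0019 -0.0029  0.0025  0.0017  0.0009]
```

View pics/m3.png

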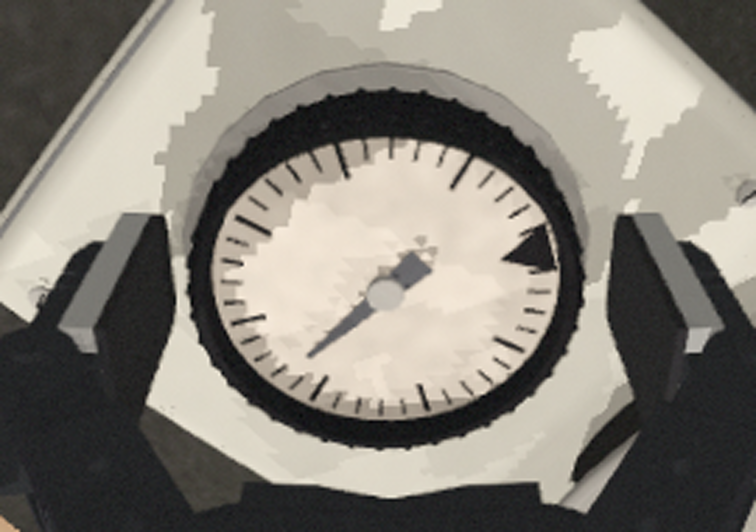

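```bash
python3 -m creep '45 0 0 0.001 0 0 0;60 0 0 0.001 0 0 0;80 0 0 0.001 0 0 0;120 0 0 0.001 0 0 0;120 0 0 0.001 0 0 0;120 0 0 0.001 0 0 0' 25
python3 - <<'E'
from h import *
np.set_printoptions(precision=4,suppress=True)
st=monitor.get_state();print(repr(st["tcp_pos"]),st["wrist_force"],st["torque"],st["opening"],rows(D,tool(np.radians(-130))))
im=cams.grab_frame("wrist")[:,:,::-1];cv2.imwrite("pics/n1.png",im)
cv2.imwrite("pics/n2.png",cv2.resize(im[190:380,140:410],None,fx=2.8,fy=2.8,interpolation=cv2.INTER_CUBIC))
E
```

```text
time_s: 12.4
tcp_pos: [0.4954, -0.3633, 0.045]
tool_rot: [2.098, 1.623, -0.028]
wrist_force: [-6.5, 3.5, 3.5]
opening: 0.065
array([ 0.4954, -0.3633,  0.045 ]) [-6.5187  3.4834  3.5414] [ 0.3313  0.8944 -0.3003] 0.06501792703159076 [-0.0037  0.0027 -0.0038  0.0004  0.0011  0.0007]
```

View pics/n2.png

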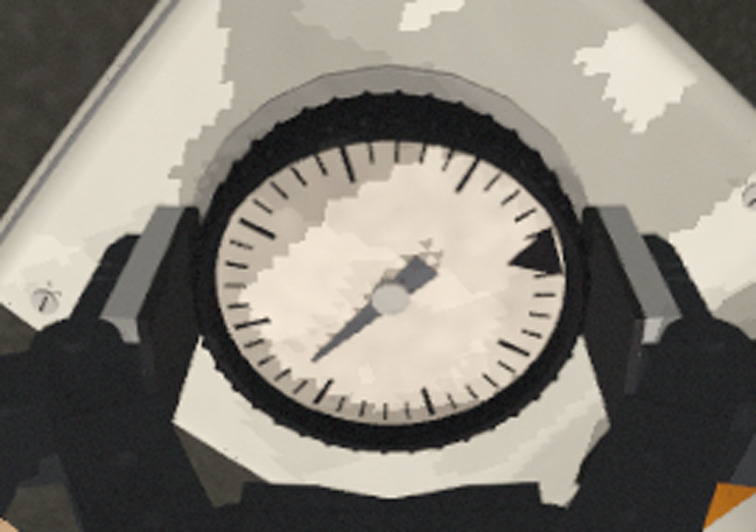

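```bash
cat >> h.py <<'E'
def err(tip,zero,piv,st,h=.012):
    # ray-cast in tool-independent dial plane, centre = pivot
    P=lambda p:np.array(dang("wrist",p,h,st)[2])
    c=P(piv);a=P(tip)-c;b=P(zero)-c
    A=lambda v:np.degrees(np.arctan2(v[0],v[1]))
    return c,A(a),np.hypot(*a),A(b),np.hypot(*b),(A(a)-A(b)+180)%360-180
E
python3 - <<'E'
from h import *
np.set_printoptions(precision=4,suppress=True)
st=monitor.get_state();R0=Ro.from_rotvec(st["tool_rot"])
print("F tool",R0.inv().apply(st["wrist_force"]),"M",R0.inv().apply(st["torque"]))
F=lambda x,y:(x/2.8+140-.3,y/2.8+190-.3)
for h in(.008,.012):print(err(F(313,362),F(508,264),F(391,298),st,h))
print(err(F(313,362),F(508,264),F(391,292),st,h))
E
```

```text
F tool [-0.7916 -4.0801 -6.7257] M [0.9679 0.0244 0.0922]
(array([ 2.5611, -0.2704]), np.float64(94.72728239123762), np.float64(19.56319455819031), np.float64(-58.740008544307805), np.float64(20.597023170525866), np.float64(153.4672909355454))
(array([ 0.5841, -1.9374]), np.float64(94.72728239123747), np.float64(18.965357216819896), np.float64(-58.740008544307756), np.float64(19.967592760487953), np.float64(153.46729093554524))
(array([-0.3179, -2.6991]), np.float64(92.31721730045261), np.float64(19.8191247324253), np.float64(-55.47048697893618), np.float64(19.623665195417576), np.float64(147.78770427938878))
```

```bash
python3 - <<'E'
from h import *
np.set_printoptions(precision=1,suppress=True)
z=dict(tcp_pos=np.zeros(3),tool_rot=np.zeros(3))
for x in (.033,-.033,0):
  for zz in(-.004,-.008,-.012,-.016,-.020):print(x,zz,proj("wrist",np.array((x,0,zz)),z))
E
```

```text
0.033 -0.004 [277.6 213.9]
0.033 -0.008 [277.5 216.8]
0.033 -0.012 [277.5 219.8]
0.033 -0.016 [277.4 223. ]
0.033 -0.02 [277.3 226.4]
-0.033 -0.004 [277.6 330.6]
-0.033 -0.008 [277.5 335.3]
-0.033 -0.012 [277.5 340.1]
-0.033 -0.016 [277.5 345.1]
-0.033 -0.02 [277.4 350.3]
0 -0.004 [277.6 278.1]
0 -0.008 [277.5 282.2]
0 -0.012 [277.5 286.5]
0 -0.016 [277.4 291. ]
0 -0.02 [277.4 295.7]
```

```bash
python3 -m creep '40 0 0 -0.001 0 0 0;40 -0.0025 -0.001 -0.001 0 0 0;40 -0.0025 -0.001 -0.001 0 0 0;60 -0.0025 -0.001 -0.001 0 0 0;80 -0.0025 -0.001 -0.001 0 0 0;120 -0.0025 -0.001 -0.001 0 0 0;120 -0.0025 -0.001 -0.001 0 0 0' 25
python3 - <<'E'
from h import *
np.set_printoptions(precision=4,suppress=True)
st=monitor.get_state();R0=Ro.from_rotvec(st["tool_rot"])
print("F tool",R0.inv().apply(st["wrist_force"]),"M",R0.inv().apply(st["torque"]),st["tcp_pos"],st["qpos"])
E
```

```text
time_s: 13.15
tcp_pos: [0.4941, -0.3654, 0.0472]
tool_rot: [2.096, 1.621, -0.027]
wrist_force: [-0.1, 2.1, 6.1]
opening: 0.065
F tool [-0.0198  1.7712 -6.1957] M [-0.1699  0.1312 -0.0418] [ 0.4941 -0.3654  0.0472] [-0.796   0.5473  1.7902 -0.233   0.3254 -0.3392]
```

```bash
python3 -m creep '120 0 0 0 0 0 0.1;120 0 0 0 0 0 0.22;120 0 0 0 0 0 0.34;120 0 0 0 0 0 0.46;120 0 0 0 0 0 0.58;120 0 0 0 0 0 0.7;120 0 0 0 0 0 0.8;120 0 0 0 0 0 0.8'
python3 - <<'E'
from h import *
np.set_printoptions(precision=4,suppress=True)
st=monitor.get_state();R0=Ro.from_rotvec(st["tool_rot"])
print("F tool",R0.inv().apply(st["wrist_force"]),"M",R0.inv().apply(st["torque"]),st["tcp_pos"],st["qpos"])
im=cams.grab_frame("wrist")[:,:,::-1];cv2.imwrite("pics/o1.png",im)
cv2.imwrite("pics/o2.png",cv2.resize(im[190:380,140:410],None,fx=2.8,fy=2.8,interpolation=cv2.INTER_CUBIC))
E
```

```text
time_s: 13.95
tcp_pos: [0.494, -0.3653, 0.0472]
tool_rot: [2.583, 0.681, 0.236]
wrist_force: [-2.5, 1.1, 2.4]
opening: 0.065
F tool [-1.5002 -0.8016 -3.1803] M [ 0.213  -0.1585  0.054 ] [ 0.494  -0.3653  0.0472] [-0.7961  0.5472  1.7903 -0.233   0.3257  0.4617]
```

View pics/o2.png

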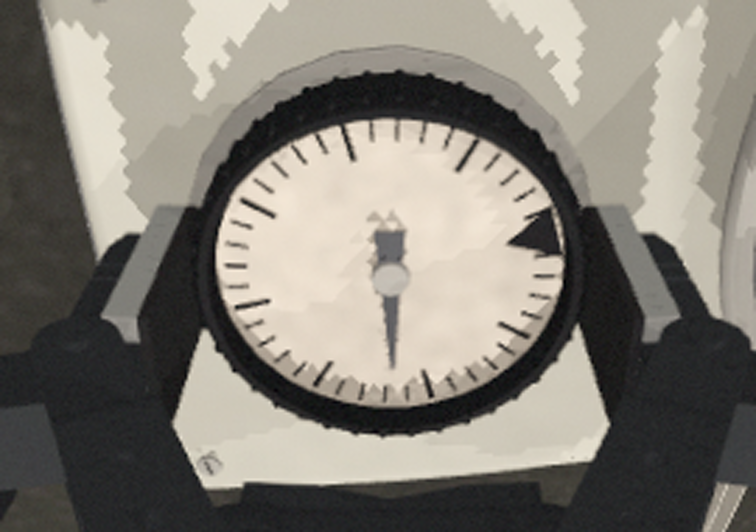

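```bash
python3 -m creep '120 0 0 0 0 0 0.13;120 0 0 0 0 0 0.26;120 0 0 0 0 0 0.39;120 0 0 0 0 0 0.52;120 0 0 0 0 0 0.65;120 0 0 0 0 0 0.78;120 0 0 0 0 0 0.88;120 0 0 0 0 0 0.9'
python3 -m creep '120 0 0 0 0 0 0.12;120 0 0 0 0 0 0.24;120 0 0 0 0 0 0.36;120 0 0 0 0 0 0.48;120 0 0 0 0 0 0.6;120 0 0 0 0 0 0.7;120 0 0 0 0 0 0.74;120 0 0 0 0 0 0.74'
python3 - <<'E'
from h import *
np.set_printoptions(precision=4,suppress=True)
st=monitor.get_state();R0=Ro.from_rotvec(st["tool_rot"])
print("F tool",R0.inv().apply(st["wrist_force"]),"M",R0.inv().apply(st["torque"]),st["tcp_pos"],st["qpos"])
im=cams.grab_frame("wrist")[:,:,::-1];cv2.imwrite("pics/p1.png",im)
cv2.imwrite("pics/p2.png",cv2.resize(im[190:380,140:410],None,fx=2.8,fy=2.8,interpolation=cv2.INTER_CUBIC))
E
```

```text
time_s: 14.8
tcp_pos: [0.4939, -0.3652, 0.0471]
tool_rot: [2.709, -0.521, 0.5]
wrist_force: [-1.5, 1.3, 1.8]
opening: 0.065
time_s: 15.6
tcp_pos: [0.494, -0.3651, 0.0471]
tool_rot: [2.441, -1.525, 0.666]
wrist_force: [0.4, 2.2, 2.4]
opening: 0.0649
F tool [-0.5193 -1.5342 -2.8383] M [-0.2652 -0.3556  0.0717] [ 0.494  -0.3651  0.0471] [-0.7958  0.5472  1.7904 -0.233   0.326   2.095 ]
```

View pics/p2.png

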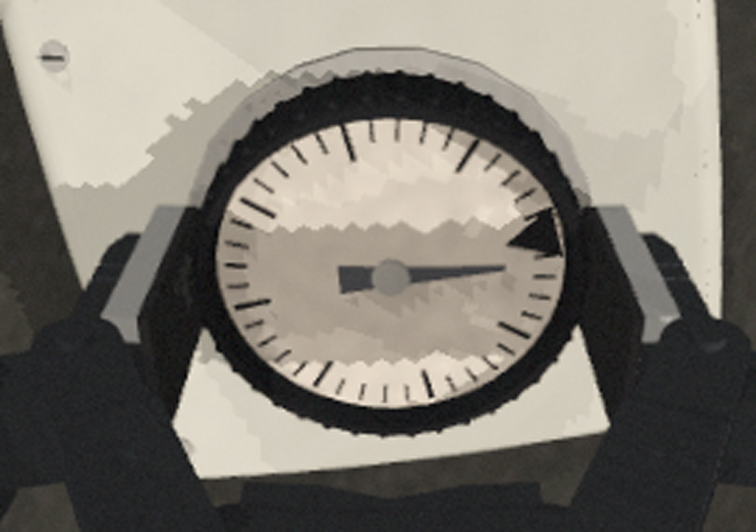

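View pics/p1.png

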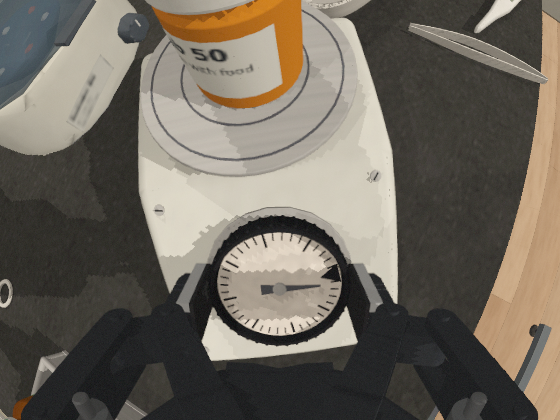

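Tip is at crop (505,267) with the hub at (391,278), and the zero tip is at (507,243). Intersecting the tick diameters puts the card centre at (391,271), so about 9.4° clockwise remains.

```bash
python3 -m creep '120 0 0 0 0 0 0.06;120 0 0 0 0 0 0.12;120 0 0 0 0 0 0.16;120 0 0 0 0 0 0.165;120 0 0 0 0 0 0.165;120 0 0 0 0 0 0.165'
python3 - <<'E'
from h import *
np.set_printoptions(precision=4,suppress=True)
st=monitor.get_state();print(st["tcp_pos"],st["qpos"])
im=cams.grab_frame("wrist")[:,:,::-1];cv2.imwrite("pics/q1.png",im)
cv2.imwrite("pics/q2.png",cv2.resize(im[225:350,205:355],None,fx=5,fy=4.6,interpolation=cv2.INTER_CUBIC))
E
```

```text
time_s: 16.25
tcp_pos: [0.494, -0.3651, 0.0471]
tool_rot: [2.334, -1.738, 0.694]
wrist_force: [0.5, 0.9, 1.8]
opening: 0.0648
[ 0.494  -0.3651  0.0471] [-0.7958  0.5472  1.7905 -0.233   0.326   2.2576]
```

View pics/q2.png

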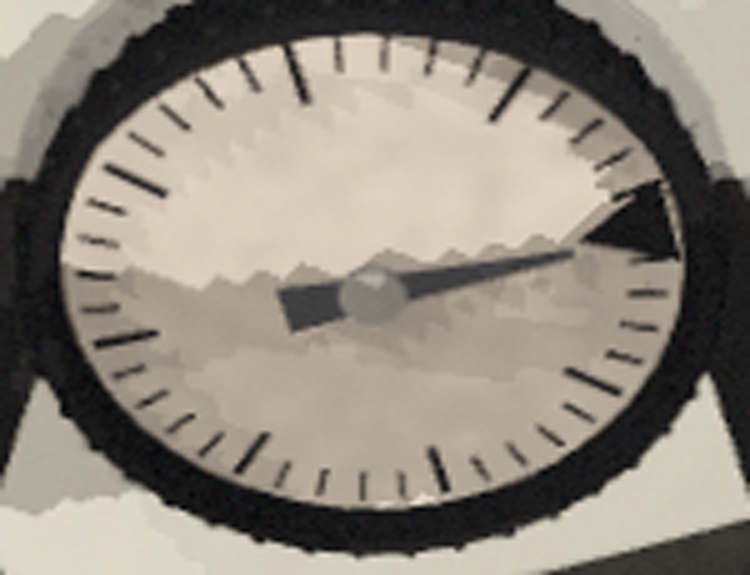

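```bash
python3 -m creep '100 0 0 0 0 0 0;60 0 0 0 0 0 0;30 0 0 0 0 0 0;10 0 0 0 0 0 0;0 0 0 0 0 0 0;0 0 0 -0.02 0 0 0;0 0 0 -0.05 0 0 0;0 -0.02 0 -0.08 0 0 0'
python3 -m creep '0 -0.03 0 -0.02 0 0 0;0 -0.058 0 -0.02 0 0 0;0 -0.058 0 -0.02 0 0 0;0 -0.058 0 -0.02 0 0 0;0 -0.058 0 -0.02 0 0 0'
python3 - <<'E'
from h import *
np.set_printoptions(precision=4,suppress=True)
st=monitor.get_state();print(st["tcp_pos"],st["qpos"],st["qd"])
im=cams.grab_frame("wrist")[:,:,::-1];cv2.imwrite("pics/r1.png",im)
print(proj("wrist",D+.012*AX,st))
E
```

```text
time_s: 17.1
tcp_pos: [0.4679, -0.3181, 0.1104]
tool_rot: [2.331, -1.739, 0.698]
wrist_force: [-0.0, 0.5, 0.6]
opening: 0.0849
time_s: 17.6
tcp_pos: [0.4502, -0.2611, 0.1024]
tool_rot: [2.331, -1.739, 0.699]
wrist_force: [0.4, 0.1, 0.6]
opening: 0.0854
[ 0.4502 -0.2611  0.1024] [-0.6888  0.2926  2.0095 -0.3424  0.3792  2.4534] [-0.0034  0.0044  0.0002 -0.0035  0.002   0.0038]
[277.5253 112.378 ]
```

View pics/r1.png

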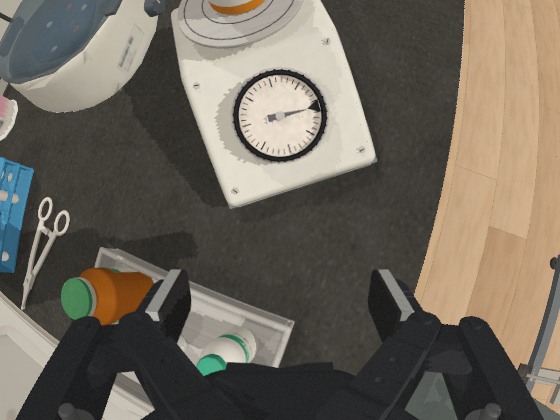

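```bash
python3 - <<'E'
from h import *
im=cv2.imread("pics/r1.png")
cv2.imwrite("pics/r2.png",cv2.resize(im[65:165,230:332],None,fx=5.9,fy=5.9,interpolation=cv2.INTER_CUBIC))
E
```

```text
(no output)
```

View pics/r2.png

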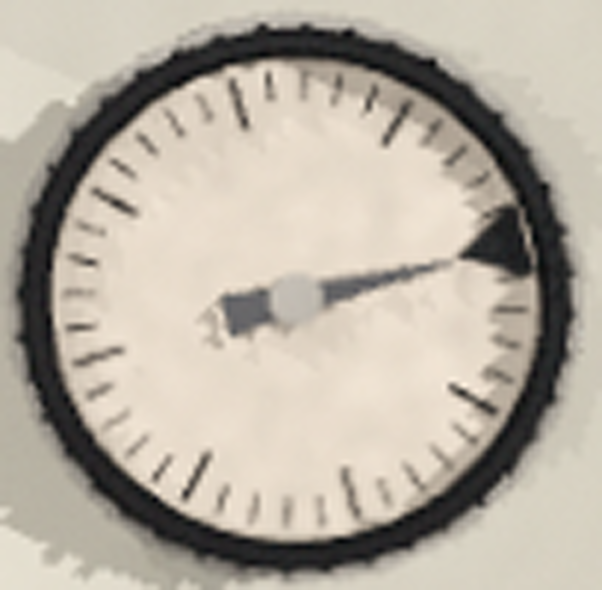

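```bash
python3 - <<'E'
from h import *
im=cv2.imread("pics/r1.png");hsv=cv2.cvtColor(im,cv2.COLOR_BGR2HSV);g=cv2.cvtColor(im,cv2.COLOR_BGR2GRAY).astype(float)
st=monitor.get_state()
c0=np.array([230+297/5.9-.4,65+300/5.9-.4])
yy,xx=np.mgrid[0:420,0:560];rr=np.hypot(xx-c0[0],yy-c0[1])*66/92.
ang=np.degrees(np.arctan2(c0[1]-yy,xx-c0[0]))
# darkness weighted angle, annuli: pointer (8..17 mm), wedge (21..26)
for a,b in((8,17),(10,18),(21,25),(22,26)):
    k=(rr>a)&(rr<b)&(abs(ang-14)<18);w=np.clip(200-g,0,None)*k
    w[w<40]=0
    print(a,b,(w*ang).sum()/w.sum())
E
```

```text
8 17 13.986251627405952
10 18 13.890707817744847
21 25 15.04970101267936
22 26 14.492585732304912
```

```bash
python3 -m creep '0 0.001 0 0.03 0 0 0;0 0.001 0 0.05 0 0 0;0 0.001 0 0.05 0 0 0;0 0.001 0 0.05 0 0 0;0 0.001 0 0.05 0 0 0'
python3 - <<'E'
from h import *
np.set_printoptions(precision=4,suppress=True)
st=monitor.get_state();print(repr(st["tcp_pos"]),repr(st["tool_rot"]),st["qpos"][5])
im=cams.grab_frame("wrist")[:,:,::-1];cv2.imwrite("pics/s1.png",im)
u=proj("wrist",D+.012*AX,st).astype(int);print(u)
cv2.imwrite("pics/s2.png",cv2.resize(im[max(u[1]-70,0):u[1]+70,u[0]-70:u[0]+70],None,fx=4.2,fy=4.2,interpolation=cv2.INTER_CUBIC))
E
```

```text
time_s: 18.15
tcp_pos: [0.4642, -0.2815, 0.0597]
tool_rot: [2.33, -1.739, 0.701]
wrist_force: [-0.6, -0.7, 0.3]
opening: 0.0853
array([ 0.4642, -0.2815,  0.0597]) array([ 2.3297, -1.7394,  0.7008]) 2.5307965782094026
[277 116]
```

View pics/s2.png

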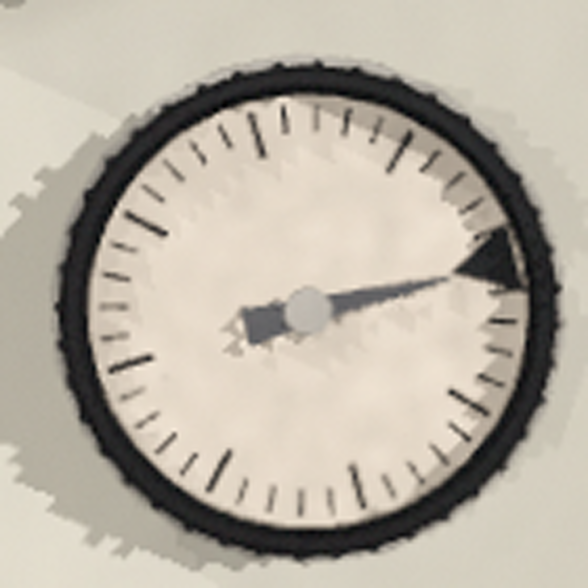

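```bash
python3 - <<'E'
from h import *
np.set_printoptions(precision=4,suppress=True)
R=Ro.from_rotvec([2.334,-1.738,.694]);G=np.array([.494,-.3651,.0471]);z=R.as_matrix()[:,2]
print(rows(G-.06*z,R),rows(G,R))
E
```

```text
[ 0.0735  0.0004 -0.0081 -0.0017 -0.0048 -0.0023] [ 0.0732  0.0005  0.0518 -0.0017 -0.0048 -0.0023]
```

```bash
python3 -m creep '0 0.02 0 -0.02 0 0 0;0 0.06 0 -0.02 -0.001 -0.004 -0.002;0 0.0735 0 0 -0.001 -0.004 -0.002;0 0.0735 0.0005 0.02 -0.001 -0.004 -0.002;20 0.0735 0.0005 0.04 -0.001 -0.004 -0.002;40 0.0735 0.0005 0.05 -0.001 -0.004 -0.002;40 0.0735 0.0005 0.052 -0.001 -0.004 -0.002;40 0.0735 0.0005 0.052 -0.001 -0.004 -0.002'
python3 - <<'E'
from h import *
np.set_printoptions(precision=4,suppress=True)
R=Ro.from_rotvec([2.334,-1.738,.694]);G=np.array([.494,-.3651,.0471])
st=monitor.get_state();print(rows(G,R),st["wrist_force"],st["opening"])
E
```

```text
time_s: 19.0
tcp_pos: [0.4943, -0.3652, 0.0477]
tool_rot: [2.334, -1.738, 0.696]
wrist_force: [0.6, 0.4, 0.2]
opening: 0.072
[-0.0004  0.0003  0.0004 -0.001  -0.0012 -0.0001] [0.6302 0.414  0.1837] 0.07199519278440275
```

Close, then turn by 2.5° (0.045 rad).

```bash
python3 -m creep '60 0 0 0 0 0 0;90 0 0 0 0 0 0;120 0 0 0 0 0 0;120 0 0 0 0 0 0;120 0 0 0 0 0 0.02;120 0 0 0 0 0 0.045;120 0 0 0 0 0 0.045;120 0 0 0 0 0 0.045' 25
python3 - <<'E'
from h import *
np.set_printoptions(precision=4,suppress=True)
st=monitor.get_state();print(st["qpos"],st["wrist_force"],st["opening"])
im=cams.grab_frame("wrist")[:,:,::-1];cv2.imwrite("pics/t1.png",im)
cv2.imwrite("pics/t2.png",cv2.resize(im[225:350,205:355],None,fx=5,fy=4.6,interpolation=cv2.INTER_CUBIC))
E
```

```text
time_s: 19.8
tcp_pos: [0.4939, -0.3651, 0.0485]
tool_rot: [2.301, -1.796, 0.703]
wrist_force: [-6.1, 1.9, 4.6]
opening: 0.0647
[-0.7959  0.5443  1.7912 -0.2324  0.3267  2.3023] [-6.1436  1.9313  4.557 ] 0.0647023961332062
```

View pics/t2.png

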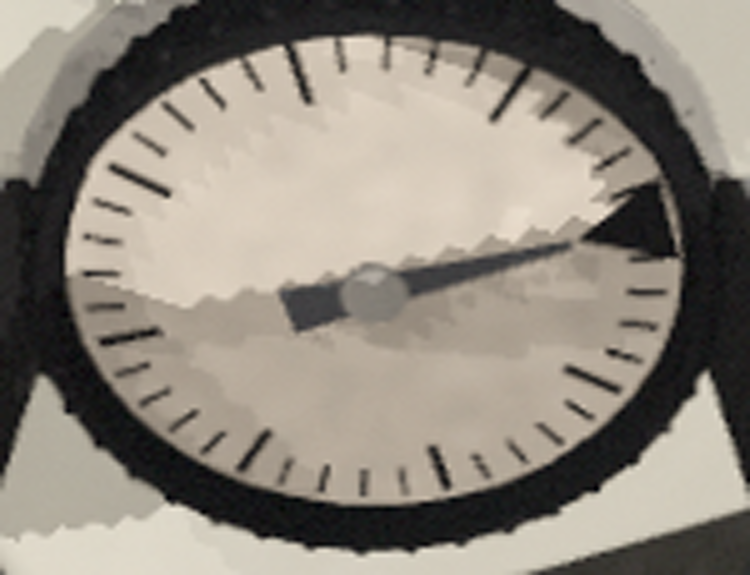

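```bash
python3 -m creep '100 0 0 0 0 0 0;60 0 0 0 0 0 0;30 0 0 0 0 0 0;10 0 0 0 0 0 0;0 0 0 0 0 0 0;0 0 0 -0.02 0 0 0;0 0 0 -0.05 0 0 0;0 -0.02 0 -0.08 0 0 0'
python3 -m creep '0 -0.03 0 -0.01 0 0 0;0 -0.058 0 0.01 0 0 0;0 -0.058 0 0.03 0 0 0;0 -0.058 0 0.03 0 0 0;0 -0.058 0 0.03 0 0 0;0 -0.058 0 0.03 0 0 0'
python3 - <<'E'
from h import *
np.set_printoptions(precision=4,suppress=True)
st=monitor.get_state();print(repr(st["tcp_pos"]),repr(st["tool_rot"]))
im=cams.grab_frame("wrist")[:,:,::-1];cv2.imwrite("pics/u1.png",im)
u=proj("wrist",D+.012*AX,st).astype(int);print(u)
cv2.imwrite("pics/u2.png",cv2.resize(im[max(u[1]-70,0):u[1]+70,u[0]-70:u[0]+70],None,fx=4.2,fy=4.2,interpolation=cv2.INTER_CUBIC))
E
```

```text
time_s: 20.65
tcp_pos: [0.4687, -0.3177, 0.1121]
tool_rot: [2.298, -1.796, 0.708]
wrist_force: [-0.4, -0.6, 0.6]
opening: 0.0854
time_s: 21.25
tcp_pos: [0.467, -0.2788, 0.0611]
tool_rot: [2.297, -1.796, 0.71]
wrist_force: [0.2, 0.5, -0.5]
opening: 0.0852
array([ 0.467 , -0.2788,  0.0611]) array([ 2.2972, -1.7962,  0.71  ])
[277 114]
```

View pics/u2.png

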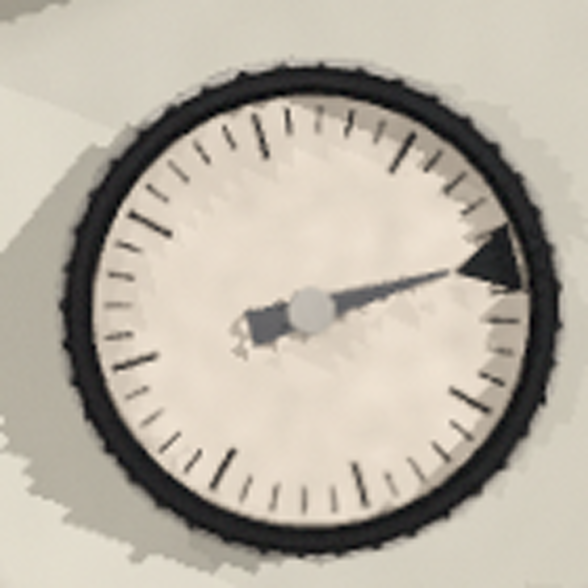

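Tip (451,271) and zero tip (457,270) now meet, giving 15.7° against 15.4–16°. I'll retreat and do a last check.

```bash
python3 -m creep '0 0 0 -0.03 0 0 0;0 0 0 -0.07 0 0 0;0 0 0 -0.1 0 0 0;0 0 0 -0.1 0 0 0;0 0 0 -0.1 0 0 0;0 0 0 -0.1 0 0 0'
python3 - <<'E'
from h import *
st=monitor.get_state()
a=cams.grab_frame("wrist")[:,:,::-1];b=cams.grab_frame("top")[:,:,::-1]
cv2.imwrite("pics/v1.png",cv2.resize(np.hstack([a,b]),(800,300)))
u=proj("wrist",D+.012*AX,st).astype(int)
cv2.imwrite("pics/v2.png",cv2.resize(a[max(u[1]-50,0):u[1]+50,u[0]-50:u[0]+50],None,fx=5.5,fy=5.5,interpolation=cv2.INTER_CUBIC))
E
```

```text
time_s: 21.9
tcp_pos: [0.4391, -0.24, 0.1483]
tool_rot: [2.297, -1.797, 0.709]
wrist_force: [0.8, 0.4, -0.3]
opening: 0.0854
```

View pics/v1.png

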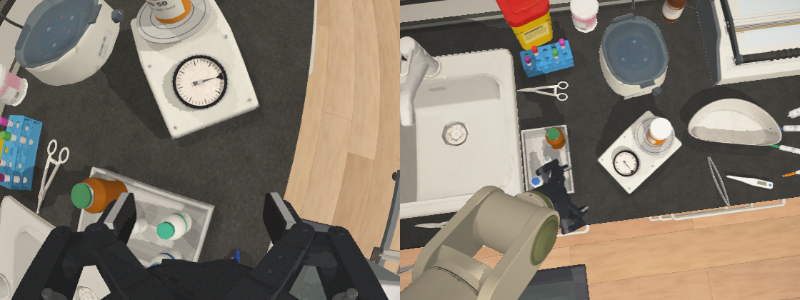

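View pics/v2.png

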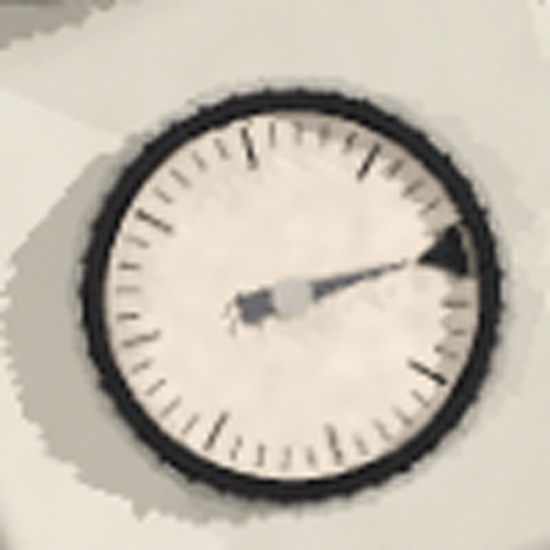

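```bash
python3 -c "
from workcell import r,monitor
print(monitor.get_state()['wrist_force']);print(r.finish_job())"
```

```text
[-0.73911438 -0.55975307 -0.97545066]
the job is handed in; nothing more can be done
None
```

The tablet jar is standing upright in the middle of the platter, the scale is tared with it on, and the job is handed in at about 22 s of the 54 s allowed.

- **Jar:** I gripped it by the lid, lowered it until the pointer showed the platter taking the load, and released it. It stayed upright and centred within the platter's rings.
- **Tare:** I turned the bezel clockwise about 150°. The first face-on check showed it about 2.5° short, so I gripped it again and turned it a further 2.5°.
- **Last checks:** With the gripper off the bezel, pointer and zero mark agreed to within about 0.7° face-on, and a last picture after backing off looked the same. The robot was touching nothing.
- **Other containers:** In the last pictures the vials and dropper I could see were still standing. The gripper partly hid that end of the tray, so the small vial was last seen clearly standing just after the jar was lifted out.

One disagreement: the cameras differed by 4–6 mm on the jar and by about 10 mm on the platter. I went by the wrist camera, which matched where the gripper actually closed on the jar.

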